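# Unhook the gluing weight and press the sanding block

## Robot

A 7-joint arm with a two-finger parallel gripper is mounted at the origin on a cart in front of the work surface, level with it; the furniture and walls round the work are solid. World frame = base frame: x ahead of the robot, y to its left, z up, the work surface at z = 0. Lengths are in mm, angles in rad, forces in N, time in s.
With the tool pointing down it reaches from about 400 to 875 mm from the base axis. Payload 4.4 kg.
Tool frame: the origin (TCP) lies on the centre line of the jaws, within the pads' length; the fingertips stand 14 mm ahead of it and the grasp point (between the pads) lies 5 mm behind it; z points along the fingers, x is the direction in which the jaws open and shut, and the axes are right-handed (so a half turn about z gives the same grasp; the last joint's range is limited). The gripper opens to 85 mm and grips with 20 to 120 N. Pads are 22 mm wide; open, the fingers measure 114 mm over their backs; the gripper's body (76 mm by 85 mm) begins 54 mm behind the grasp point. The pads swing forward as they close: fully open they stand 13 mm farther back than shut.
Start: joints at [-1.257, 0.628, 0.038, 1.517, -0.027, 0.996, -0.02], TCP at [240.956, 603.704, 245.313] pointing down, gripper open.
Joint ranges: [-3.06, 3.06], [-0.37, 2.12], [-1.25, 1.32], [0.18, 2.47], [-1.1, 4.24], [0.23, 1.98], [-2.94, 2.94]. Speed limits (rad/s): [2.57, 2.57, 3.14, 3.14, 3.14, 3.14, 3.14].

## Interface

Orientations are given as [roll, pitch, yaw] about the fixed x, y, z axes, in that order (R = Rz(yaw) Ry(pitch) Rx(roll)).
In Python, from cell import ctrl gives the robot as it stands.
- The arm moves only by the tool send_rows, never from a script. Its argument "commands" is a list of rows, each a list of 5 numbers: the finger opening in mm, from 0 to 85.4, then the shift along the tool's x, y, z in mm, then the turn about the tool's z in degrees. In form: [[grip, x, y, z, roll], ...]. A call has 1 to 5 rows; each row is the pose to reach, as a shift and turn from the pose measured when the call began, along the tool's axes at that moment; what a row does not reach only later rows make up. A row lasts 1/10 s, in which the tool goes at most 50 mm and 8.59 degrees, less where a joint would pass 70% of its speed; a pose out of reach is approached as far as the arm can. A call with a gripper value outside its range is refused whole. The fingers move at their own pace and stop on an object; the grip force is fixed at half the most. Time passes only in rows, so rows that repeat a pose let the fingers close. It gives the time, the measured TCP pose, the force and the opening at its end, in the units of the state.
- ctrl.read_state(): the state, without advancing time (a new reading comes with each control period).
- ctrl.get_image(name): name is "scene" or "top" or "wrist"; returns the picture (420x560x3 uint8, red, green, blue); there is no depth.
- ctrl.camera_params(name): a dict with "fx", "fy", "cx", "cy" (pixels), "cam_to_world" (4x4, takes a point from camera to world coordinates). Camera axes: x right, y down, z forward; pixel columns grow to the right and rows downward; lengths in mm; the calibration is good to about 2 mm. A picture is of the moment at which its call begins: read the wrist's pose just before it. camera_params takes no time and is no camera call; for the wrist camera it gives the pose at the moment of the call.
- ctrl.finish_job(): hands the job in, once; it reports no verdict.
The state is a dict: "clock": time; "qpos": joint angles; "qd": joint speeds; "tau": joint torques, N m; "eef_pos": TCP position; "tool_rot": TCP orientation; "force": force on the tool from outside, world axes, zero at the start; "torque": the same for the moment, N m; "width": finger opening in mm.
Only numpy, scipy, OpenCV 4.12 (cv2) and the standard library are available. Lean on these libraries where they do the work, as an engineer would, in place of code of your own. Each camera call takes 0.05 s, during which the arm holds its last target.

## Task

The abrasive sheet has just been glued under the sanding block and needs a weight on it while it sets. Take the square gluing weight off its barbed hook (raise it, tilt it and back its eye over the barb) and set it down upright on the middle of the sanding block without dropping it. Leave the small round weight hanging on its hook, and leave the sanding block where it lies.

Things in the scene. Friction and masses are not known exactly. Their poses are not given: they have to be found in the camera images.
- stand: fixed hook stand: plywood base 120 x 200 x 12 mm (x, y, z), two steel posts (14 mm diameter, 153 mm high) at x = +45, y = +70 and -70 mm. From each a level bar, 6 mm thick, runs along the stand's -x, centre line 150 mm above the bench, to x = -45 mm, then turns up 50 degrees, still towards -x, to its barb. Origin: centre of the base's underside, on the bench; z up
- barb_a (a point): point of the barb of the hook at the stand's y = +70 mm (x = -66, z = 175 mm); axes of the stand. The sloping end is 20 mm of bar, then the barb: a cone 12 mm long, 12 mm in diameter at its back, pointing along the slope
- barb_b (a point): the same for the hook at the stand's y = -70 mm
- square_weight_eye (a point): centre of the eye hole (24 mm, along x) of the square weight: an upright eye plate 42 mm wide (y, flat sides), 14 mm thick (x), reaching 21 mm above and 32 mm below this point, on a steel block 44 x 44 x 30 mm. z up. It hangs from either hook, about x = -5 mm in the stand's frame, axes parallel to the stand's, this point 9 mm below the bar's centre line. 0.2 to 0.42 kg
- square_weight_foot (a point): centre of the square weight's underside, 62 mm below the eye centre, same axes. Held level, its eye cannot pass the upturned barbed end; with the weight tilted about 40 degrees, underside swinging out towards the barb's side (hole axis along the slope), the eye slips up the slope and over the barb with about 4 mm to spare all round
- round_weight_eye (a point): centre of the eye hole of the other weight, which stays on the other hook: same eye plate and height, but a smaller round body, 30 mm in diameter
- block_top (a point): centre of the top face of the loose wooden sanding block, 61 x 78 x 22 mm (x, y, z), lying flat on the bench, brown abrasive sheet underneath; z up. Keep the gripper clear of the spray booth behind it, whose nearest edge is 0.63 m ahead of the robot (y > 0.07 m)
Things that resemble listed ones, but are neither listed nor needed, are in the scene too. Leave any orange or yellow look-alike of the part that bears square_weight_eye alone.

How it is judged:
By the outcome, as a careful person would: the job done as asked, in the order asked, and still so for the second after the job is handed in, with the robot touching nothing.
It also fails if it takes over 43 s, if anything falls off the work surface, if the arm or the gripper's body presses on something with over 40 N, if the wrist force passes 120 N, or if a joint passes its speed limit or range.

## Working session

There is one attempt and no reset: what is moved stays moved. The work goes in short steps, Python scripts to look and compute and a tool call to move; the robot and the scene stay as the last step left them, time stands still between calls to the robot, and variables do not carry over. Pictures are saved under pics/ and viewed, and the job is handed in when it is done.

Besides the shell and the picture viewer there is one more tool, called as name(argument=value, ...), one argument or row to a line, values as JSON. send_rows: Moves the arm, as the interface text tells. Its arguments: {"type":"object","properties":{"commands":{"type":"array"}},"required":["commands"]}

```bash
ls -la; mkdir -p pics; python3 - <<'E'
from cell import ctrl
import cv2,numpy as np
print(ctrl.read_state())
for n in ("scene","top","wrist"):
    im=ctrl.get_image(n); cv2.imwrite(f"pics/{n}0.png",im[:,:,::-1]); p=ctrl.camera_params(n); print(n,p['fx'],p['fy'],p['cx'],p['cy']); print(np.round(p['cam_to_world'],3))
E
```

```text
total 12
drwxr-xr-x  3 agent agent 4096 Dec  7 14:36 .
drwxr-xr-x 23 root  root  4096 Dec  7 14:36 ..
drwxr-xr-x  2 agent agent 4096 Dec  7 14:36 pics
{'clock': 0.0, 'qpos': array([-1.2567877 ,  0.62931449,  0.03844638,  1.51836817, -0.02701841,
        0.99630589, -0.02000265]), 'qd': array([ 0.00103039, -0.00097116, -0.0011578 , -0.0014234 , -0.00032911,
       -0.00024714,  0.00039031]), 'tau': array([-6.89482258e-04, -5.63395894e+01,  1.22626573e+00, -1.93448335e+01,
        1.10533781e-02,  1.06269532e-02,  1.31328991e-05]), 'eef_pos': array([240.73112914, 603.1341349 , 244.40959388]), 'tool_rot': array([3.14158225e+00, 1.87792929e-03, 1.19097144e+00]), 'force': array([ 0.8219919 , -0.55689435,  0.00972486]), 'torque': array([-0.00113272, -0.0146844 ,  0.01129516]), 'width': 85.52361840652434}
scene 385.7856738772643 385.7856738772643 286.5385264556258 210.99308154754624
[[-8.36000e-01 -4.28000e-01  3.43000e-01  2.39139e+02]
 [-5.49000e-01  6.41000e-01 -5.37000e-01  4.11607e+02]
 [ 1.00000e-02 -6.37000e-01 -7.71000e-01  8.71144e+02]
 [ 0.00000e+00  0.00000e+00  0.00000e+00  1.00000e+00]]
top 446.8894293622846 446.8894293622846 277.6602592718295 203.55930652219268
[[-6.000000e-03 -9.880000e-01  1.520000e-01  3.948210e+02]
 [-1.000000e+00  5.000000e-03 -3.000000e-03 -1.237310e+02]
 [ 2.000000e-03 -1.520000e-01 -9.880000e-01  1.258163e+03]
 [ 0.000000e+00  0.000000e+00  0.000000e+00  1.000000e+00]]
wrist 296.7542217114659 296.7542217114659 275.537701181181 210.45354021606818
[[ 3.70000e-01  8.96000e-01  2.45000e-01  1.78790e+02]
 [ 9.29000e-01 -3.56000e-01 -9.90000e-02  6.29050e+02]
 [-2.00000e-03  2.65000e-01 -9.64000e-01  3.72971e+02]
 [ 0.00000e+00  0.00000e+00  0.00000e+00  1.00000e+00]]
```

View pics/scene0.png

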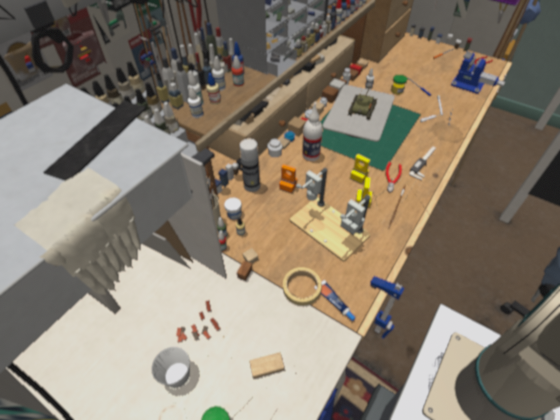

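View pics/top0.png

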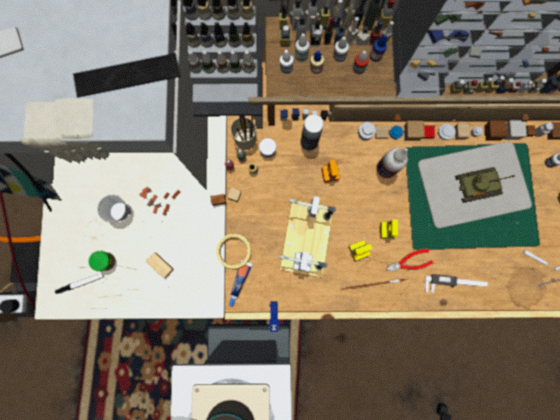

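View pics/wrist0.png

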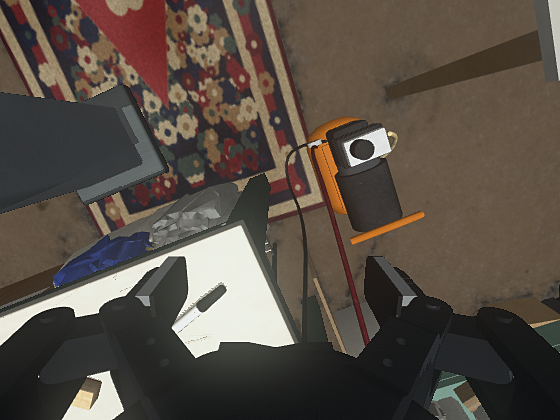

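```bash
python3 - <<'E'
import cv2
a=cv2.imread("pics/top0.png")[170:290,230:390]; cv2.imwrite("pics/topc.png",cv2.resize(a,None,fx=5,fy=5,interpolation=cv2.INTER_CUBIC))
a=cv2.imread("pics/scene0.png")[145:265,265:425]; cv2.imwrite("pics/scenec.png",cv2.resize(a,None,fx=5,fy=5,interpolation=cv2.INTER_CUBIC))
a=cv2.imread("pics/top0.png")[180:300,90:250]; cv2.imwrite("pics/topd.png",cv2.resize(a,None,fx=5,fy=5,interpolation=cv2.INTER_CUBIC))
a=cv2.imread("pics/scene0.png")[230:400,150:370]; cv2.imwrite("pics/scened.png",cv2.resize(a,None,fx=3.5,fy=3.5,interpolation=cv2.INTER_CUBIC))
E
```

```text
(no output)
```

View pics/topc.png

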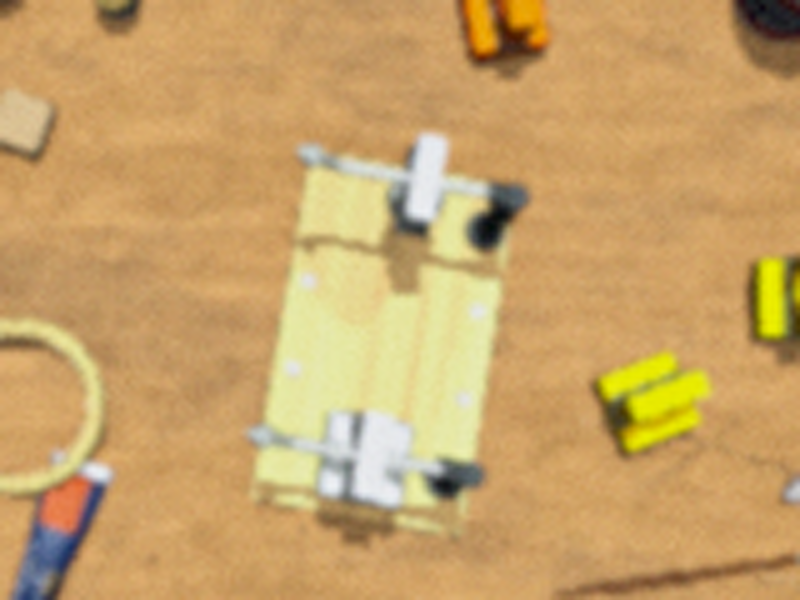

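View pics/scenec.png

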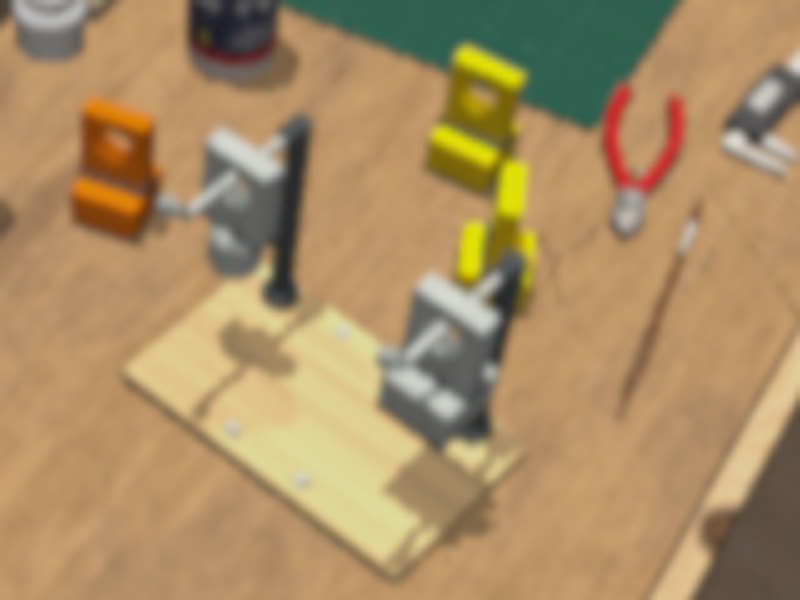

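View pics/topd.png

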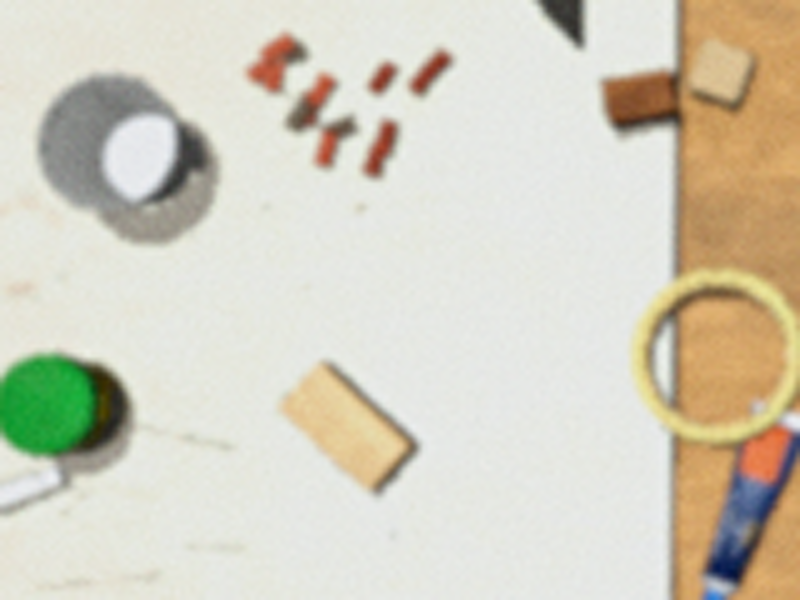

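View pics/scened.png

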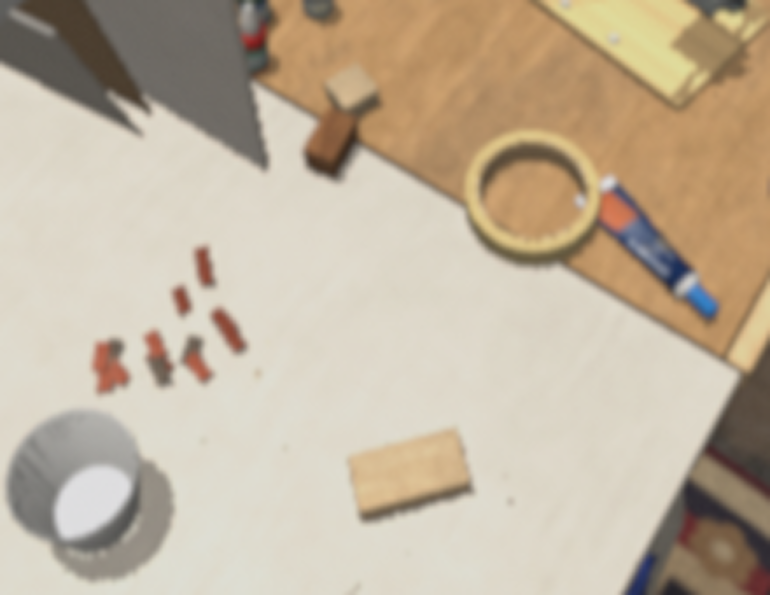

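```bash
cat > h.py <<'E'
import numpy as np
from cell import ctrl
def proj(p,n):
    c=ctrl.camera_params(n); M=np.linalg.inv(c['cam_to_world']); q=M[:3,:3]@np.array(p,float)+M[:3,3]
    return np.array([c['fx']*q[0]/q[2]+c['cx'],c['fy']*q[1]/q[2]+c['cy']])
def ray(px,n,z,c=None):
    c=c or ctrl.camera_params(n); M=np.array(c['cam_to_world']); d=M[:3,:3]@[(px[0]-c['cx'])/c['fx'],(px[1]-c['cy'])/c['fy'],1]
    o=M[:3,3]; return o+d*(z-o[2])/d[2]
E
python3 - <<'E'
from h import *
np.set_printoptions(suppress=True,precision=1)
for p in [(0,0,0),(0,0,300),(240,603,245),(240,603,400),(630,70,0),(500,0,0)]: print(p,proj(p,"top"),proj(p,"scene"))
for px in [(155,252),(172.5,258),(165,278),(146,261)]: print(ray((px[0],px[1]),"top",22))
s=3.5
for px in [(348,457),(457,430),(472,487),(362,516)]: print('s',ray((150+px[0]/s,230+px[1]/s),"scene",22))
E
```

```text
(0, 0, 0) [230.8 423.5] [485.  398.5]
(0, 0, 300) [215.4 474.1] [566.3 346. ]
(240, 603, 245) [-55.7 346. ] [172.7 740.2]
(240, 603, 400) [-117.7  359.7] [122.9 836.5]
(630, 70, 0) [208.6 189.6] [228.7 276.9]
(500, 0, 0) [232.6 234.9] [286.1 281.6]
[452.1 210.9  22. ]
[435.4 162.3  22. ]
[381.4 181.1  22. ]
[427.7 234.7  22. ]
s [453.8 215.   22. ]
s [406.9 164.1  22. ]
s [380.  187.7  22. ]
s [425.8 238.3  22. ]
```

```bash
python3 - <<'E'
import cv2
a=cv2.imread("pics/top0.png")[140:330,0:260]; cv2.imwrite("pics/tope.png",cv2.resize(a,None,fx=3,fy=3,interpolation=cv2.INTER_CUBIC))
a=cv2.imread("pics/wrist0.png")[210:420,0:280]; cv2.imwrite("pics/wristc.png",cv2.resize(a,None,fx=2.8,fy=2.8,interpolation=cv2.INTER_CUBIC))
from h import *
np.set_printoptions(suppress=True,precision=1)
def T(a,b): return 230+a/5,170+b/5
def S(a,b): return 265+a/5,145+b/5
# base corners z=12
print("top base TL,TR,BR,BL"); 
for p in [(308,160),(515,195),(460,535),(255,497)]: print(ray(T(*p),"top",12))
print("scene base")
for p in [(125,372),(395,575),(522,455)]: print(ray(S(*p),"scene",12))
print("barb tips top z175", ray(T(300,152),"top",175),ray(T(252,434),"top",175))
print("barb tips scene", ray(S(162,207),"scene",175),ray(S(382,360),"scene",175))
print("post tops", ray(T(513,190),"top",153),ray(T(470,475),"top",153),ray(S(297,127),"scene",153),ray(S(512,262),"scene",153))
print('sqplate top 162',ray(T(382,459),"top",162),ray(S(458,305),"scene",162))
print('booth tip',ray((208,190),"top",0))
E
```

```text
top base TL,TR,BR,BL
[ 591.  -166.7   12. ]
[ 570.4 -283.1   12. ]
[ 381.6 -248.2   12. ]
[ 402.9 -135.5   12. ]
scene base
[ 596.5 -166.8   12. ]
[ 405.  -131.6   12. ]
[ 383.2 -239.2   12. ]
barb tips top z175 [ 569.3 -157.2  175. ] [ 431.9 -132.7  175. ]
barb tips scene [ 570.  -154.5  175. ] [ 433.5 -129.1  175. ]
post tops [ 553.  -264.2  153. ] [ 412.  -239.6  153. ] [ 552.  -261.4  153. ] [ 415.2 -237.9  153. ]
sqplate top 162 [ 419.9 -196.   162. ] [ 422.6 -189.9  162. ]
booth tip [628.9  71.7   0. ]
```

View pics/tope.png

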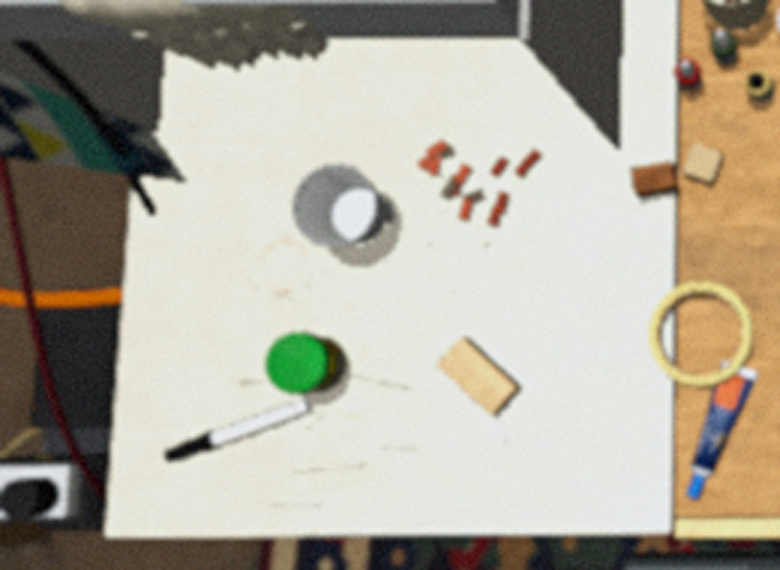

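View pics/wristc.png

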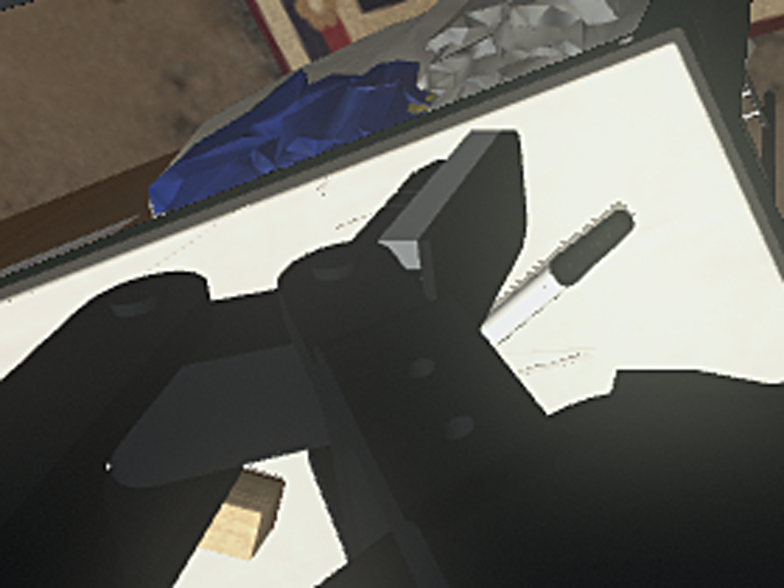

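send_rows(
  commands=[
    [85, -38, 33, 0, 8],
    [85, -76, 66, 0, 16],
    [85, -114, 98, 0, 24],
    [85, -152, 131, 0, 32],
    [85, -189, 164, 0, 40],
  ],
)

```text
clock: 0.65
eef_pos: [323.0, 365.5, 244.9]
tool_rot: [3.141, 0.001, 0.487]
force: [1.3, -0.2, 1.2]
width: 85.0
```

```bash
cat >> h.py <<'E'
from scipy.spatial.transform import Rotation as Ro
np.set_printoptions(suppress=True,precision=2)
def st():
    s=ctrl.read_state(); R=Ro.from_euler('xyz',s['tool_rot']).as_matrix()
    print('t',s['clock'],'pos',s['eef_pos'],'rpy',np.degrees(s['tool_rot']),'F',s['force'],'w',round(s['width'],2)); return s,R
def go(p,yaw=None):
    s,R=st(); d=R.T@(np.array(p,float)-s['eef_pos']); print('tool delta',d)
    if yaw is not None: print('roll',((-(yaw-np.degrees(s['tool_rot'][2]))+180)%360)-180)
E
python3 -c "
from h import *
go((405,130,245),-10)"
```

```text
t 0.65 pos [323.02 365.48 244.86] rpy [179.95   0.06  27.93] F [ 1.29 -0.17  1.19] w 85.03
tool delta [-37.86 246.45   0.12]
roll 37.92798261902357
```

send_rows(
  commands=[
    [85, -8, 50, 0, 8],
    [85, -15, 99, 0, 16],
    [85, -23, 148, 0, 24],
    [85, -30, 197, 0, 32],
    [85, -38, 246, 0, 38],
  ],
)

```text
clock: 1.15
eef_pos: [404.7, 129.4, 245.3]
tool_rot: [3.141, -0.0, -0.18]
force: [1.5, 0.9, -0.2]
width: 85.0
```

```bash
python3 - <<'E'
from h import *
import cv2,json
st(); c=ctrl.camera_params("wrist"); im=ctrl.get_image("wrist"); cv2.imwrite("pics/w1.png",im[:,:,::-1])
json.dump({k:np.array(v).tolist() for k,v in c.items()},open("w1.json","w"))
E
```

```text
t 1.15 pos [404.7  129.44 245.3 ] rpy [179.95  -0.01 -10.33] F [ 1.49  0.92 -0.18] w 84.97
```

View pics/w1.png

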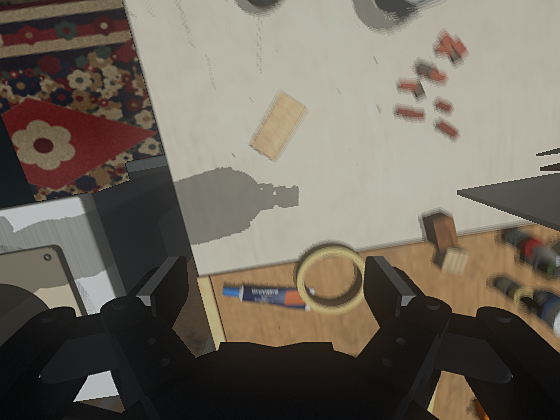

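```bash
python3 - <<'E'
from h import *
import cv2,json
im=cv2.imread("pics/w1.png"); a=im[70:180,210:350]; cv2.imwrite("pics/w1c.png",cv2.resize(a,None,fx=5,fy=5,interpolation=cv2.INTER_CUBIC))
a=im[190:290,400:500]; cv2.imwrite("pics/w1d.png",cv2.resize(a,None,fx=5,fy=5,interpolation=cv2.INTER_CUBIC))
E
```

```text
(no output)
```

View pics/w1c.png

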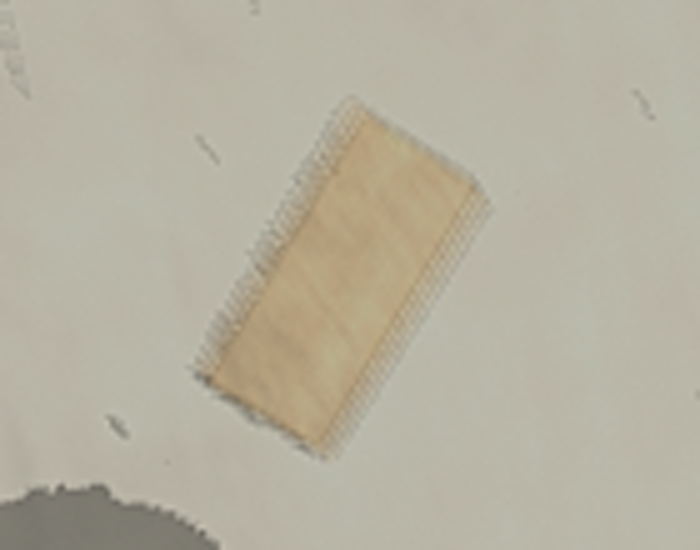

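View pics/w1d.png

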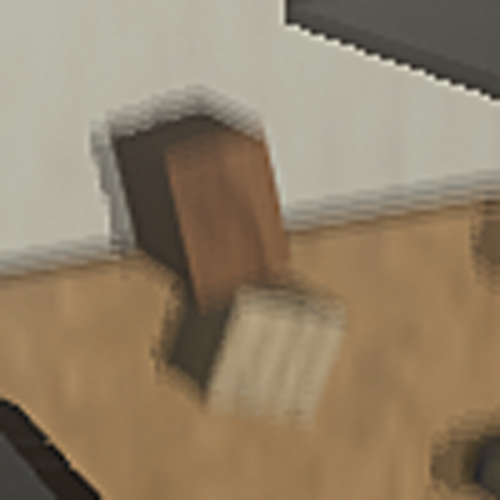

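```bash
python3 - <<'E'
from h import *
import cv2,json
ctrl.get_image("wrist"); s,R=st(); c=ctrl.camera_params("wrist"); im=ctrl.get_image("wrist"); cv2.imwrite("pics/w2.png",im[:,:,::-1])
c={k:np.array(v) for k,v in c.items()}
hsv=cv2.cvtColor(im,cv2.COLOR_RGB2HSV)[70:180,210:350]
m=((hsv[...,1]>60)*255).astype(np.uint8)
cs,_=cv2.findContours(m,cv2.RETR_EXTERNAL,cv2.CHAIN_APPROX_NONE)
k=max(cs,key=cv2.contourArea); r=cv2.minAreaRect(k); b=cv2.boxPoints(r)+[210,70]
for z in (0,10,22):
    P=np.array([ray(p,"wrist",z,c) for p in b]); print(z,P.mean(0),[np.linalg.norm(P[i]-P[i-1]) for i in range(4)])
cv2.imwrite("pics/w2c.png",cv2.resize(im[70:180,210:350,::-1],None,fx=5,fy=5,interpolation=cv2.INTER_NEAREST))
t=cv2.imread("pics/top0.png"); hsv=cv2.cvtColor(t,cv2.COLOR_BGR2HSV)[240:290,135:185]; m=((hsv[...,1]>60)*255).astype(np.uint8)
cs,_=cv2.findContours(m,cv2.RETR_EXTERNAL,cv2.CHAIN_APPROX_NONE)
k=max(cs,key=cv2.contourArea); r=cv2.minAreaRect(k); b=cv2.boxPoints(r)+[135,240]
for z in (0,10,22):
    P=np.array([ray(p,"top",z) for p in b]); print('top',z,P.mean(0),[np.linalg.norm(P[i]-P[i-1]) for i in range(4)])
E
```

```text
t 1.25 pos [406.15 124.57 245.61] rpy [179.8   -0.12 -10.84] F [ 0.15  1.28 -0.07] w 84.61
0 [418.11 201.86   0.  ] [np.float64(37.616464562561504), np.float64(73.68521849094142), np.float64(35.905651677801764), np.float64(74.60856851758162)]
10 [418.13 201.58  10.  ] [np.float64(36.60999617960871), np.float64(71.71369236363198), np.float64(34.9449579070483), np.float64(72.6123371815552)]
22 [418.15 201.26  22.  ] [np.float64(35.40223412006538), np.float64(69.34786101086063), np.float64(33.79212538214408), np.float64(70.21685957832352)]
top 0 [416.7  203.91   0.  ] [np.float64(70.54688272429519), np.float64(36.12087942125422), np.float64(70.78258732368072), np.float64(35.92089950885475)]
top 10 [416.52 201.31  10.  ] [np.float64(69.98616954624308), np.float64(35.83378731580315), np.float64(70.22000074357464), np.float64(35.6353968623265)]
top 22 [416.32 198.18  22.  ] [np.float64(69.31331373258067), np.float64(35.48927678926189), np.float64(69.54489684744736), np.float64(35.29279368649277)]
```

View pics/w2.png

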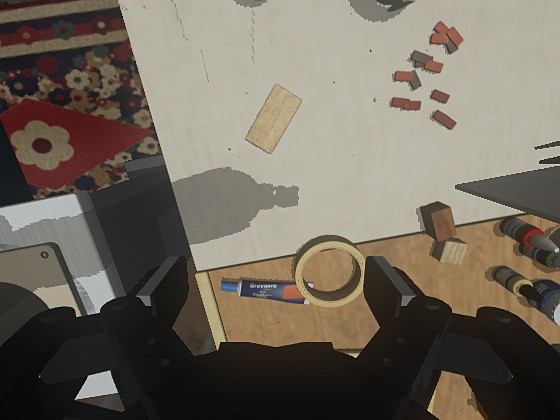

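View pics/w2c.png

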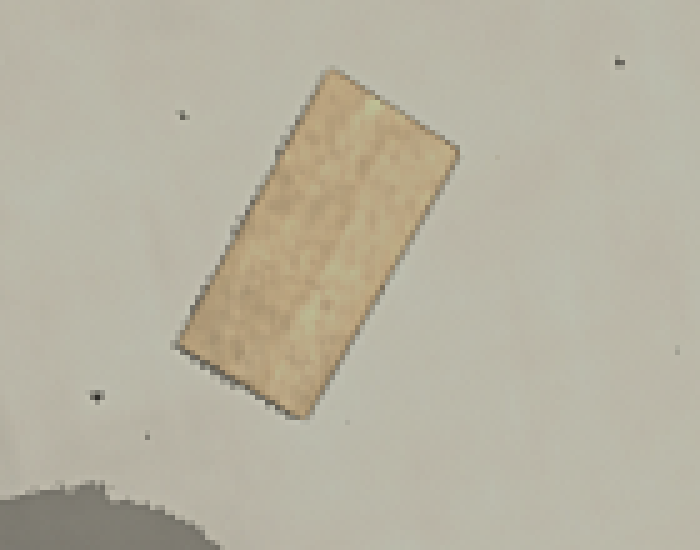

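```bash
python3 - <<'E'
from h import *
import cv2
t=ctrl.get_image("top"); s=ctrl.get_image("scene")
cv2.imwrite("pics/top1.png",t[:,:,::-1]);cv2.imwrite("pics/scene1.png",s[:,:,::-1])
a=cv2.imread("pics/top0.png")[90:320,200:560]; cv2.imwrite("pics/topf.png",cv2.resize(a,None,fx=2.2,fy=2.2,interpolation=cv2.INTER_CUBIC))
a=cv2.imread("pics/top0.png")[0:200,0:270]; cv2.imwrite("pics/topg.png",cv2.resize(a,None,fx=2.9,fy=2.9,interpolation=cv2.INTER_CUBIC))
E
```

```text
(no output)
```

View pics/topf.png

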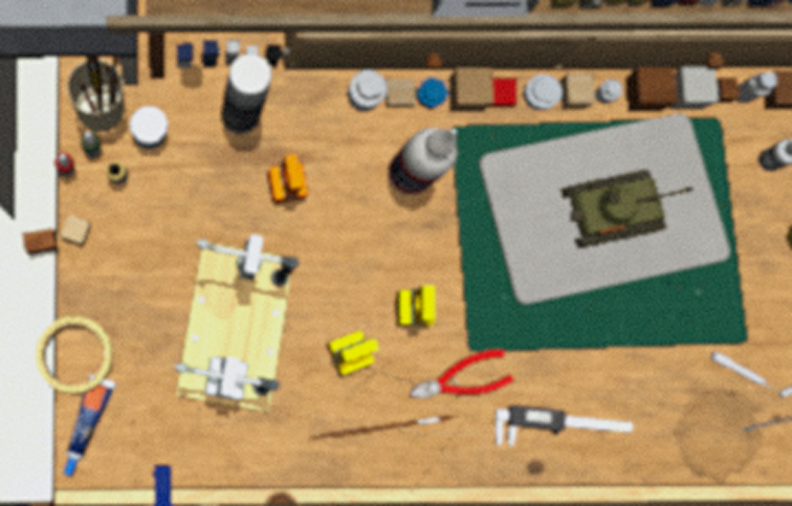

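View pics/topg.png

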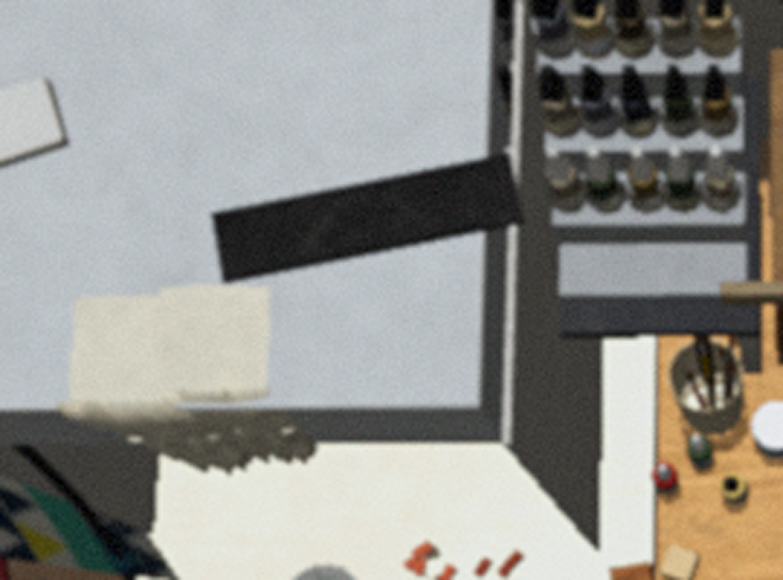

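View pics/scene1.png

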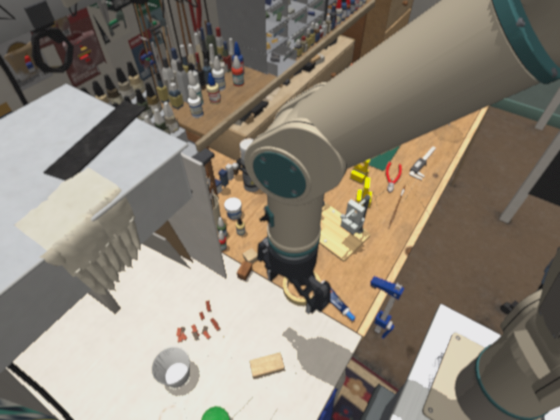

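View pics/top1.png

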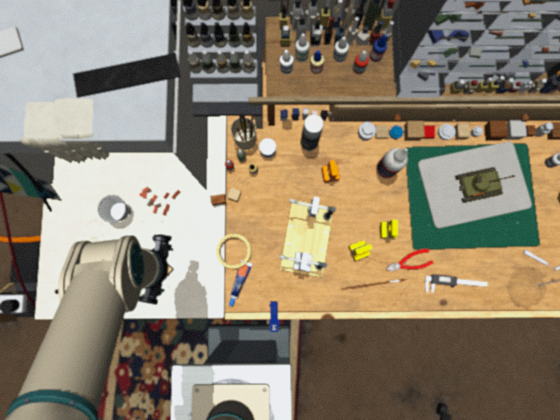

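```bash
python3 - <<'E'
from h import *
go((410,-262,245),-10)
E
```

```text
t 1.4 pos [404.15 131.54 245.04] rpy [179.94   0.05 -10.06] F [-0.1   0.14  0.03] w 84.96
tool delta [ 74.48 386.47   0.4 ]
roll -0.05667738003592149
```

send_rows(
  commands=[
    [85, 12, 48, 0, 0],
    [85, 24, 96, 0, 0],
    [85, 34, 144, 0, 0],
    [85, 43, 192, 0, 0],
    [85, 50, 240, 0, 0],
  ],
)

```text
clock: 1.9
eef_pos: [412.1, -113.3, 245.2]
tool_rot: [3.141, 0.0, -0.17]
force: [0.4, 0.0, -0.2]
width: 85.2
```

```bash
python3 - <<'E'
from h import *
go((410,-262,245),-10)
E
```

```text
t 1.9 pos [ 412.14 -113.33  245.2 ] rpy [179.98   0.03  -9.76] F [ 0.44  0.   -0.21] w 85.16
tool delta [ 23.1  146.88   0.24]
roll 0.2371538410509686
```

send_rows(
  commands=[
    [85, 8, 48, 0, 0],
    [85, 16, 97, 0, 0],
    [85, 23, 147, 0, 0],
    [85, 23, 147, 0, 0],
    [85, 23, 147, 0, 0],
  ],
)

```text
clock: 2.4
eef_pos: [410.2, -261.7, 244.8]
tool_rot: [-3.141, 0.001, -0.17]
force: [0.6, 1.2, -0.1]
width: 85.1
```

```bash
cat >> h.py <<'E'
import cv2,json
def shot(n,name):
    s,R=st(); c={k:np.array(v) for k,v in ctrl.camera_params(n).items()}; im=ctrl.get_image(n); cv2.imwrite(f"pics/{name}.png",im[:,:,::-1])
    json.dump({k:v.tolist() for k,v in c.items()},open(f"{name}.json","w")); return im,c
def cam(name): return {k:np.array(v) for k,v in json.load(open(f"{name}.json")).items()}
E
python3 - <<'E'
from h import *
im,c=shot("wrist","w3")
cv2.imwrite("pics/w3b.png",cv2.resize(im[:,:,::-1],(800,600),interpolation=cv2.INTER_CUBIC))
E
```

```text
t 2.4 pos [ 410.21 -261.73  244.83] rpy [-179.98    0.07   -9.77] F [ 0.57  1.2  -0.13] w 85.09
```

View pics/w3b.png

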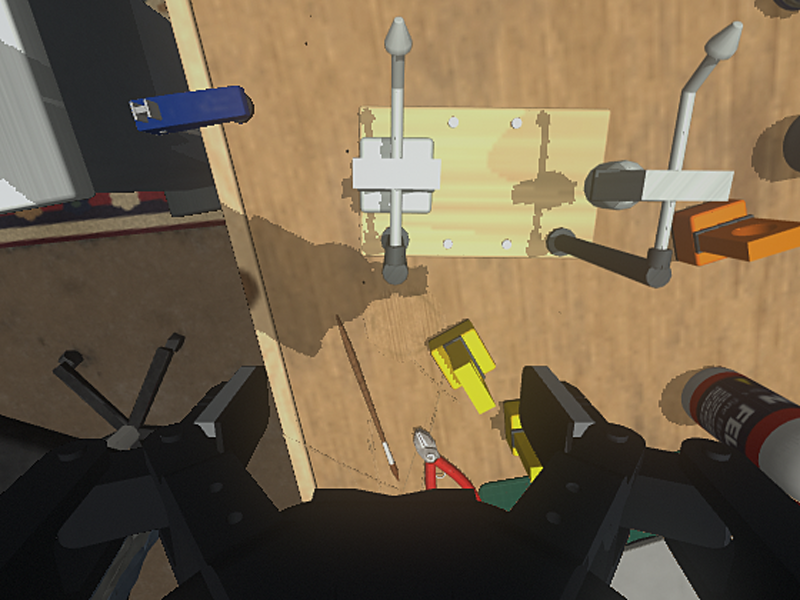

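```bash
python3 - <<'E'
from h import *
c=cam("w3"); k=560/800
f=lambda p,z:ray((p[0]*k,p[1]*k),"wrist",z,c)
P=[f(p,162) for p in [(353,158),(441,158),(440,188),(353,188)]]
print(np.array(P),np.mean(P,0))
print("barb",f((398,17),175),"bend",f((398,92),150),"bar@",f((396,225),150),"posttop",f((396,271),153))
print("posttop other",f((658,275),153),"barb other",f((740,22),175))
B=[f(p,109) for p in [(361,138),(432,138),(432,213),(361,213)]]; print(np.array(B),np.mean(B,0))
E
```

```text
[[ 404.66 -179.84  162.  ]
 [ 445.68 -186.87  162.  ]
 [ 443.29 -200.37  162.  ]
 [ 402.   -193.3   162.  ]] [ 423.91 -190.1   162.  ]
barb [ 434.52 -130.08  175.  ] bend [ 430.86 -153.07  150.  ] bar@ [ 419.33 -215.25  150.  ] posttop [ 415.34 -238.68  153.  ]
posttop other [ 551.67 -264.15  153.  ] barb other [ 572.49 -155.61  175.  ]
[[ 407.09 -165.95  109.  ]
 [ 448.   -172.96  109.  ]
 [ 441.76 -215.54  109.  ]
 [ 398.96 -208.22  109.  ]] [ 423.95 -190.67  109.  ]
```

```bash
python3 - <<'E'
from h import *
go((424,-190.2,128),-10)
E
```

```text
t 2.45 pos [ 410.44 -260.24  244.73] rpy [-179.93    0.09   -9.62] F [ 0.28  0.65 -0.2 ] w 84.69
tool delta [  1.85 -71.18 116.81]
roll 0.37985139993364214
```

send_rows(
  commands=[
    [85, 1, -35, 0, 0],
    [85, 2, -71, 5, 0],
    [85, 2, -71, 30, 0],
    [85, 2, -71, 60, 0],
    [85, 2, -71, 85, 0],
  ],
)

```text
clock: 2.95
eef_pos: [424.9, -186.4, 158.8]
tool_rot: [-3.139, 0.002, -0.161]
force: [-0.1, -0.3, -0.9]
width: 85.0
```

```bash
python3 - <<'E'
from h import *
go((424,-190.2,128),-10)
E
```

```text
t 2.95 pos [ 424.86 -186.38  158.75] rpy [-179.83    0.12   -9.22] F [-0.13 -0.3  -0.93] w 85.04
tool delta [-0.17  4.   30.74]
roll 0.7825566686036893
```

send_rows(
  commands=[
    [85, 0, 4, 15, 0.8],
    [85, 0, 4, 30, 0.8],
    [85, 0, 4, 30, 0.8],
    [85, 0, 4, 30, 0.8],
  ],
)

```text
clock: 3.35
eef_pos: [424.6, -188.3, 128.9]
tool_rot: [-3.138, 0.003, -0.171]
force: [-0.1, -1.1, -0.2]
width: 85.2
```

```bash
python3 - <<'E'
from h import *
go((424,-190.2,128),-10)
im,c=shot("wrist","w4")
E
```

```text
t 3.35 pos [ 424.56 -188.31  128.88] rpy [-179.78    0.16   -9.83] F [-0.12 -1.11 -0.19] w 85.15
tool delta [-0.22  1.96  0.87]
roll 0.1738000602121872
t 3.35 pos [ 424.56 -188.31  128.88] rpy [-179.78    0.16   -9.83] F [-0.12 -1.11 -0.19] w 85.15
```

View pics/w4.png

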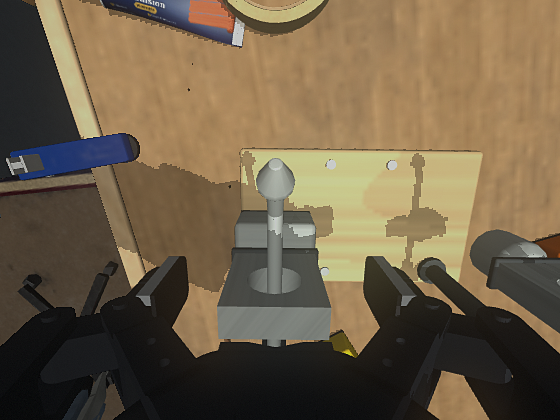

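send_rows(
  commands=[
    [30, 0, 1, 0, 0],
    [30, 0, 1, 0, 0],
    [30, 0, 1, 0, 0],
    [30, 0, 1, 0, 0],
    [30, 0, 1, 0, 0],
  ],
)

```text
clock: 3.9
eef_pos: [425.3, -189.9, 129.9]
tool_rot: [-3.138, 0.0, -0.172]
force: [0.1, 1.9, 6.5]
width: 41.1
```

```bash
python3 - <<'E'
from h import *
im,c=shot("wrist","w5")
E
```

```text
t 3.9 pos [ 425.26 -189.94  129.88] rpy [-179.79    0.     -9.87] F [0.09 1.93 6.47] w 41.05
```

View pics/w5.png

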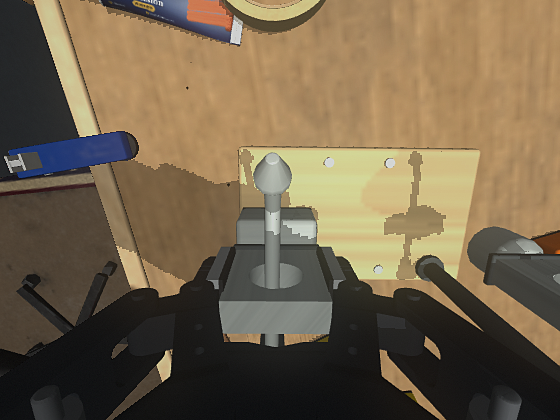

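send_rows(
  commands=[
    [30, 0, 0, -5, 0],
    [30, 0, 0, -9, 0],
    [30, 0, 0, -9, 0],
  ],
)

```text
clock: 4.25
eef_pos: [425.4, -190.2, 139.3]
tool_rot: [-3.138, -0.001, -0.172]
force: [0.5, 0.4, -2.3]
width: 41.2
```

```bash
python3 - <<'E'
from h import *
im,c=shot("wrist","w6")
E
```

```text
t 4.25 pos [ 425.38 -190.17  139.32] rpy [-179.81   -0.03   -9.88] F [ 0.53  0.44 -2.31] w 41.16
```

View pics/w6.png

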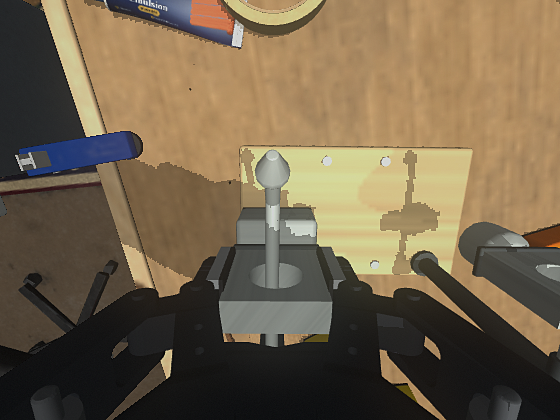

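send_rows(
  commands=[
    [30, 0, 10, -1, 0],
    [30, 0, 20, -1, 0],
    [30, 0, 24, -1, 0],
    [30, 0, 28, -1, 0],
    [30, 0, 28, -1, 0],
  ],
)

```text
clock: 4.8
eef_pos: [421.3, -212.3, 139.9]
tool_rot: [-3.129, 0.002, -0.169]
force: [3.7, 14.5, 4.1]
width: 41.4
```

```bash
python3 - <<'E'
from h import *
im,c=shot("wrist","w7")
E
```

```text
t 4.8 pos [ 421.28 -212.26  139.91] rpy [-179.25    0.13   -9.71] F [ 3.68 14.46  4.13] w 41.39
```

View pics/w7.png

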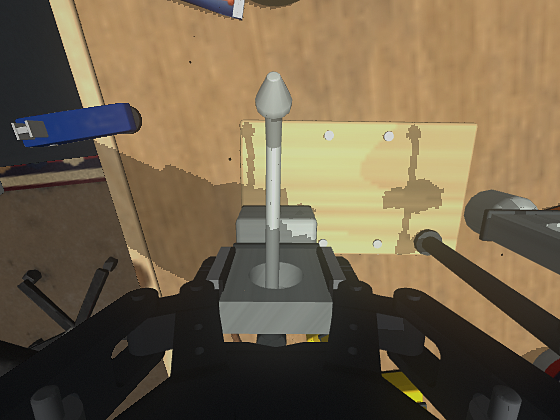

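send_rows(
  commands=[
    [30, 0, 8, 0, 0],
    [30, 0, 12, 0, 0],
    [30, 0, 15, 0, 0],
    [30, 0, 15, 0, 0],
  ],
)

```text
clock: 5.25
eef_pos: [419.2, -220.6, 139.4]
tool_rot: [-3.118, 0.006, -0.166]
force: [4.6, 15.3, 2.5]
width: 41.2
```

```bash
python3 - <<'E'
from h import *
im,c=shot("wrist","w8")
E
```

```text
t 5.25 pos [ 419.16 -220.57  139.35] rpy [-178.64    0.36   -9.49] F [ 4.59 15.27  2.54] w 41.22
```

View pics/w8.png

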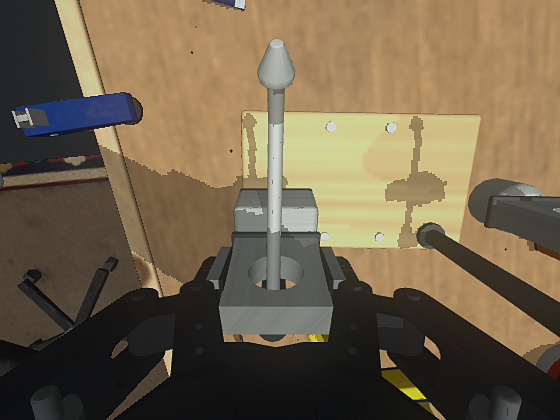

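send_rows(
  commands=[
    [30, 0, 10, 0, 0],
    [30, 0, 14, 0, 0],
    [30, 0, 17, 0, 0],
    [30, 0, 17, 0, 0],
  ],
)

```text
clock: 5.7
eef_pos: [416.5, -231.7, 138.6]
tool_rot: [-3.108, 0.01, -0.163]
force: [2.5, 14.5, 3.0]
width: 41.2
```

```bash
python3 - <<'E'
from h import *
im,c=shot("wrist","w9")
E
```

```text
t 5.7 pos [ 416.53 -231.69  138.55] rpy [-178.08    0.57   -9.32] F [ 2.47 14.52  2.95] w 41.25
```

View pics/w9.png

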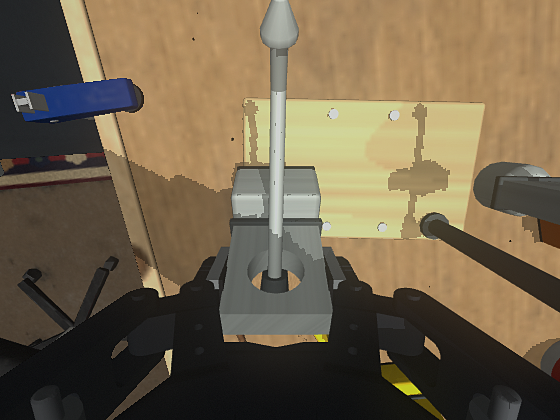

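```bash
python3 - <<'E'
from h import *
a=cv2.imread("pics/w9.png")[150:350,200:360]; cv2.imwrite("pics/w9c.png",cv2.resize(a,None,fx=4,fy=3,interpolation=cv2.INTER_CUBIC))
a=cv2.imread("pics/w6.png")[190:350,200:360]; cv2.imwrite("pics/w6c.png",cv2.resize(a,None,fx=4,fy=3,interpolation=cv2.INTER_CUBIC))
E
```

```text
(no output)
```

View pics/w9c.png

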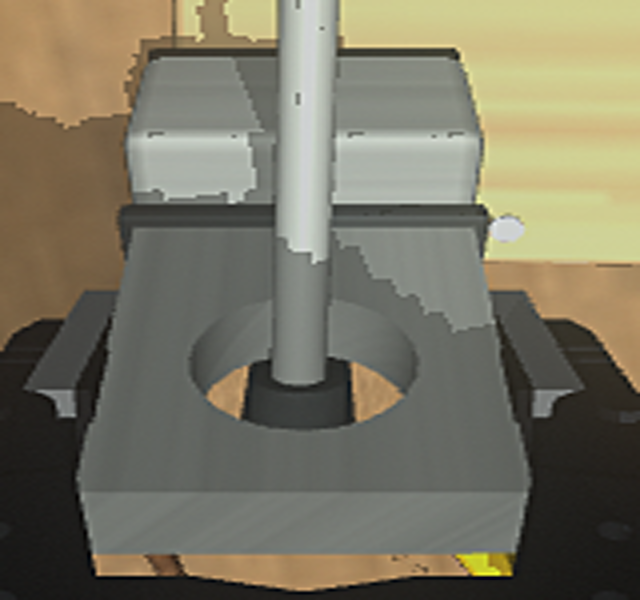

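View pics/w6c.png

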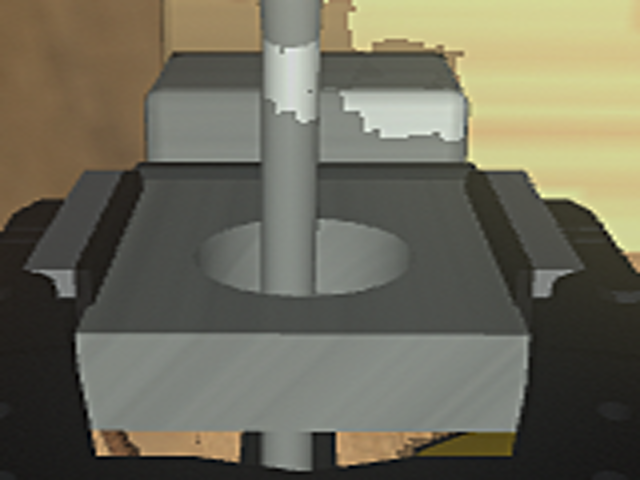

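```bash
cat >> h.py <<'E'
from scipy.optimize import least_squares
# camera in tool frame (from w6: settled)
def camtool():
    c=cam("w6"); M=c['cam_to_world']; R=Ro.from_euler('xyz',np.radians([-179.81,-.03,-9.88])).as_matrix(); t=np.array([425.38,-190.17,139.32])
    A=np.eye(4); A[:3,:3]=R.T@M[:3,:3]; A[:3,3]=R.T@(M[:3,3]-t); return A,c
def tilt(feats):
    # feats: list of (stand-x, z local rel eye, row px). local weight: stand x -> tool y, z up -> tool -z
    A,c=camtool(); Ai=np.linalg.inv(A)
    def row(p,lx,lz):
        th=p[2]; x=lx*np.cos(th)+lz*np.sin(th); z=-lx*np.sin(th)+lz*np.cos(th)  # foot(0,-1)-> (-sin,-cos)
        q=Ai@np.array([0,p[0]+x,p[1]-z,1]); return c['fy']*q[1]/q[2]+c['cy']
    r=least_squares(lambda p:[row(p,f[0],f[1])-f[2] for f in feats],[0,-11,0.2])
    print('eye tool y %.1f z %.1f tilt rel tool %.1f deg'%(r.x[0],r.x[1],np.degrees(r.x[2])),'res',r.fun)
E
python3 - <<'E'
from h import *
tilt([(-7,21,301),(7,21,334),(-22,-32,220),(-22,-62,207)])
tilt([(-7,21,313.3),(7,21,334.3),(-22,-32,195),(-22,-62,168.3)])
E
```

```text
eye tool y -0.2 z -12.1 tilt rel tool -1.0 deg res [-0.18  0.11  0.3  -0.24]
eye tool y -5.7 z -14.4 tilt rel tool 19.7 deg res [-1.03  0.78  1.28 -1.03]
```

send_rows(
  commands=[
    [30, 0, 10, 0, 0],
    [30, 0, 14, 0, 0],
    [30, 0, 16, 0, 0],
    [30, 0, 16, 0, 0],
  ],
)

```text
clock: 6.15
eef_pos: [414.8, -240.3, 137.3]
tool_rot: [-3.096, 0.014, -0.159]
force: [5.9, 16.2, -0.6]
width: 41.6
```

```bash
python3 - <<'E'
from h import *
im,c=shot("wrist","w10")
a=cv2.imread("pics/w10.png")[140:340,200:360]; cv2.imwrite("pics/w10c.png",cv2.resize(a,None,fx=4,fy=3,interpolation=cv2.INTER_CUBIC))
E
```

```text
t 6.15 pos [ 414.85 -240.35  137.35] rpy [-177.39    0.78   -9.09] F [ 5.9  16.21 -0.58] w 41.55
```

View pics/w10c.png

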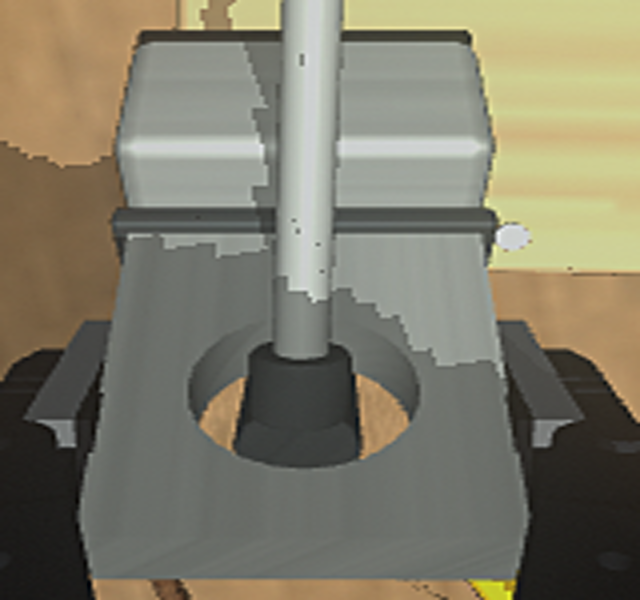

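```bash
python3 - <<'E'
from h import *
tilt([(-7,21,320),(7,21,332.7),(-22,-32,189),(-22,-62,153.5)])
E
```

```text
eye tool y -5.7 z -12.8 tilt rel tool 30.3 deg res [-1.5   1.21  1.56 -1.24]
```

send_rows(
  commands=[
    [30, 0, 8, -1, 0],
    [30, 0, 12, -1, 0],
    [30, 0, 13, -1, 0],
    [30, 0, 13, -1, 0],
  ],
)

```text
clock: 6.6
eef_pos: [414.3, -242.4, 136.8]
tool_rot: [-3.079, 0.019, -0.152]
force: [8.6, 23.3, 0.1]
width: 41.3
```

```bash
python3 - <<'E'
from h import *
im,c=shot("wrist","w11")
a=cv2.imread("pics/w11.png")[130:340,200:360]; cv2.imwrite("pics/w11c.png",cv2.resize(a,None,fx=4,fy=2.8571,interpolation=cv2.INTER_CUBIC))
E
```

```text
t 6.6 pos [ 414.32 -242.41  136.83] rpy [-176.4     1.07   -8.72] F [ 8.59 23.26  0.13] w 41.28
```

View pics/w11c.png

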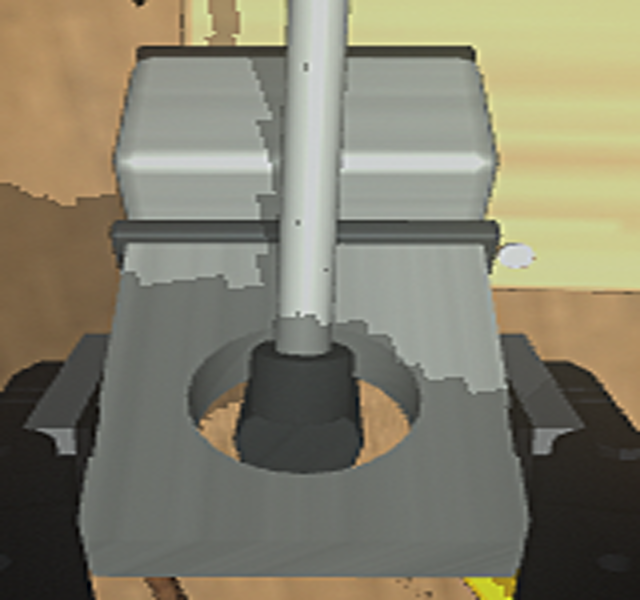

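```bash
cat >> h.py <<'E'
O=np.array([423.1,-194.4]); ex=-np.array([.174,.985]); ey=np.array([.985,-.174])
def eyew(feats):
    A,c=camtool(); Ai=np.linalg.inv(A)
    def row(p,lx,lz):
        th=p[2]; x=lx*np.cos(th)+lz*np.sin(th); z=-lx*np.sin(th)+lz*np.cos(th)
        q=Ai@np.array([0,p[0]+x,p[1]-z,1]); return c['fy']*q[1]/q[2]+c['cy']
    r=least_squares(lambda p:[row(p,f[0],f[1])-f[2] for f in feats],[0,-11,0.2])
    s=ctrl.read_state(); R=Ro.from_euler('xyz',s['tool_rot']).as_matrix()
    e=s['eef_pos']+R@[0,r.x[0],r.x[1]]; h=R@[0,-np.cos(r.x[2]),-np.sin(r.x[2])]  # hole axis
    print('toolyz',r.x[:2],'tilt',np.degrees(r.x[2]),'hole axis world',h,'elev',np.degrees(np.arcsin(h[2])),'res',r.fun)
    d=e[:2]-O; print('eye world',e,'stand x %.1f y %.1f z %.1f'%(d@ex,d@ey,e[2])); return e,r.x
def plan(offs,tgts):
    s,R=st(); e=s['eef_pos']+R@[0,offs[0],offs[1]]
    for t in tgts:
        w=np.array([*(O+t[0]*ex),t[1]]); print(t,'rows delta',R.T@(w-e))
E
python3 - <<'E'
from h import *
k=130; f=2.8571
e,p=eyew([(-7,21,k+542/f),(7,21,k+577/f),(-22,-32,k+163/f),(-22,-62,k+52/f)])
plan(p,[(20,150),(0,150),(-40,150)])
E
```

```text
toolyz [ -6.62 -13.21] tilt 32.67982364771539 hole axis world [0.13 0.8  0.59] elev 36.26737004577661 res [-0.92  0.76  0.92 -0.73]
eye world [ 415.46 -236.75  150.46] stand x 43.0 y -0.2 z 150.5
t 6.65 pos [ 414.33 -242.42  136.86] rpy [-176.41    1.06   -8.72] F [ 8.64 23.4   0.32] w 41.2
(20, 150) rows delta [  0.69 -22.94   1.89]
(0, 150) rows delta [  1.14 -42.91   3.14]
(-40, 150) rows delta [  2.05 -82.83   5.63]
```

send_rows(
  commands=[
    [30, 0, -10, 1, 0],
    [30, 1, -23, 2, 0],
    [30, 1, -43, 3, 0],
    [30, 1, -43, 3, 0],
  ],
)

```text
clock: 7.05
eef_pos: [421.8, -198.0, 136.4]
tool_rot: [-3.078, 0.02, -0.15]
force: [0.2, 0.1, -1.9]
width: 41.0
```

```bash
python3 - <<'E'
from h import *
im,c=shot("wrist","w12")
a=cv2.imread("pics/w12.png")[130:340,200:360]; cv2.imwrite("pics/w12c.png",cv2.resize(a,None,fx=4,fy=2.8571,interpolation=cv2.INTER_CUBIC))
plan((-6.62,-13.21),[(0,150),(-40,150)])
E
```

```text
t 7.05 pos [ 421.78 -197.99  136.37] rpy [-176.35    1.12   -8.58] F [ 0.24  0.14 -1.87] w 41.01
t 7.1 pos [ 421.78 -199.75  136.47] rpy [-176.44    1.07   -8.65] F [ 0.55 -0.42 -2.35] w 41.18
(0, 150) rows delta [0.25 0.3  0.04]
(-40, 150) rows delta [  1.21 -39.62   2.51]
```

View pics/w12c.png

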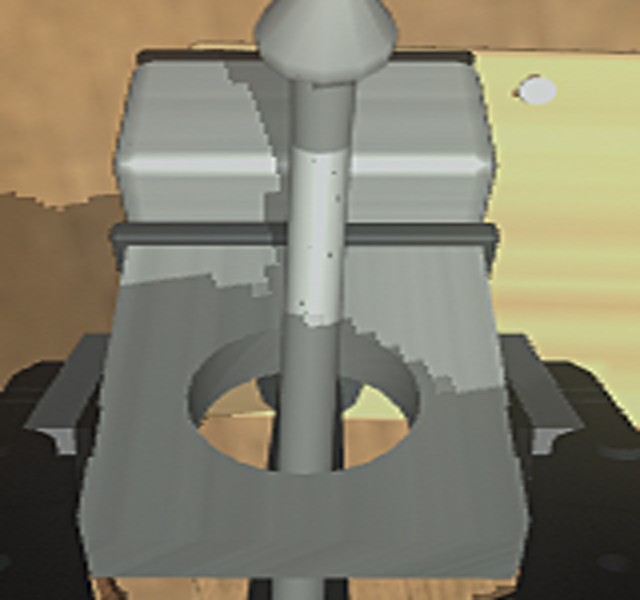

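send_rows(
  commands=[
    [30, 0, -15, 1, 0],
    [30, 1, -30, 2, 0],
    [30, 1, -38, 2.4, 0],
    [30, 1, -38, 2.4, 0],
  ],
)

```text
clock: 7.5
eef_pos: [428.5, -162.2, 136.4]
tool_rot: [-3.08, 0.019, -0.15]
force: [-0.2, 0.2, -1.6]
width: 41.1
```

```bash
python3 - <<'E'
from h import *
im,c=shot("wrist","w13")
a=cv2.imread("pics/w13.png")[130:340,200:360]; cv2.imwrite("pics/w13c.png",cv2.resize(a,None,fx=4,fy=2.8571,interpolation=cv2.INTER_CUBIC))
plan((-6.62,-13.21),[(-45,152),(-53,160),(-61,170),(-68,179),(-78,190),(-90,200)])
E
```

```text
t 7.5 pos [ 428.54 -162.24  136.42] rpy [-176.47    1.07   -8.6 ] F [-0.15  0.18 -1.65] w 41.11
t 7.55 pos [ 428.48 -163.06  136.47] rpy [-176.5     1.05   -8.65] F [-0.67 -0.89 -1.92] w 40.99
(-45, 152) rows delta [ 0.18 -7.51 -1.49]
(-53, 160) rows delta [  0.22 -15.98  -8.99]
(-61, 170) rows delta [  0.23 -24.57 -18.49]
(-68, 179) rows delta [  0.23 -32.11 -27.04]
(-78, 190) rows delta [  0.27 -42.76 -37.42]
(-90, 200) rows delta [  0.37 -55.35 -46.67]
```

View pics/w13.png

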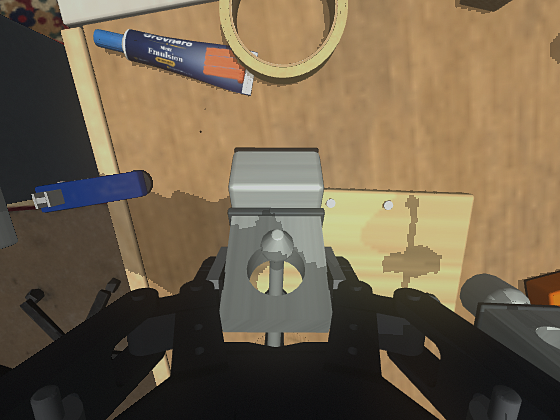

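send_rows(
  commands=[
    [30, 0, -8, -2, 0],
    [30, 0, -12, -5, 0],
    [30, 0, -16, -9, 0],
    [30, 0, -16, -9, 0],
  ],
)

```text
clock: 7.95
eef_pos: [431.5, -147.5, 147.0]
tool_rot: [-3.081, 0.017, -0.15]
force: [0.4, -0.7, -2.2]
width: 41.3
```

```bash
python3 - <<'E'
from h import *
im,c=shot("wrist","w14")
a=cv2.imread("pics/w14.png")[130:340,200:360]; cv2.imwrite("pics/w14c.png",cv2.resize(a,None,fx=4,fy=2.8571,interpolation=cv2.INTER_CUBIC))
plan((-6.62,-13.21),[(-53,160),(-61,170),(-68,179),(-78,190),(-90,200)])
E
```

```text
t 7.95 pos [ 431.48 -147.46  147.04] rpy [-176.5     0.98   -8.6 ] F [ 0.36 -0.72 -2.24] w 41.34
t 8.0 pos [ 431.35 -147.77  146.84] rpy [-176.52    0.99   -8.62] F [ 0.3   0.64 -1.72] w 41.39
(-53, 160) rows delta [-0.1   0.17  0.42]
(-61, 170) rows delta [-0.08 -8.42 -9.08]
(-68, 179) rows delta [ -0.06 -15.95 -17.64]
(-78, 190) rows delta [ -0.01 -26.6  -28.01]
(-90, 200) rows delta [  0.11 -39.19 -37.27]
```

View pics/w14c.png

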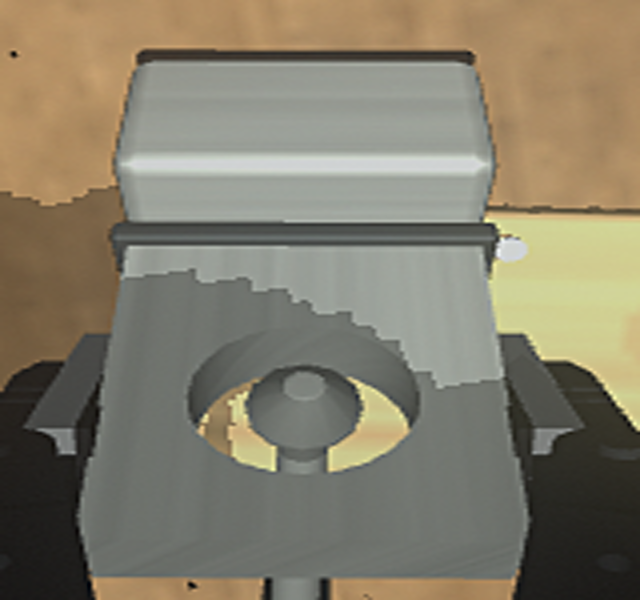

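send_rows(
  commands=[
    [30, 0, -5, -5, 0],
    [30, 0, -9, -9.5, 0],
    [30, 0, -16, -17.5, 0],
    [30, 0, -22, -24, 0],
    [30, 0, -28, -29, 0],
  ],
)

```text
clock: 8.5
eef_pos: [436.1, -121.3, 178.3]
tool_rot: [-3.081, 0.016, -0.15]
force: [0.6, -1.0, -2.3]
width: 41.5
```

```bash
python3 - <<'E'
from h import *
im,c=shot("wrist","w15")
E
```

```text
t 8.5 pos [ 436.15 -121.33  178.35] rpy [-176.51    0.94   -8.6 ] F [ 0.62 -1.04 -2.25] w 41.5
```

View pics/w15.png

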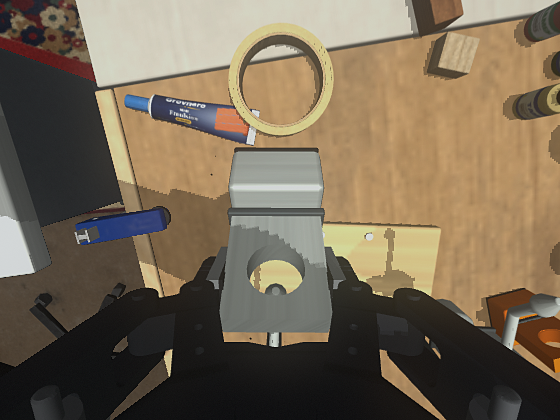

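send_rows(
  commands=[
    [30, 0, -10, -12, 0],
    [30, 0, -20, -25, 0],
    [30, 0, -28, -45, 0],
    [30, 0, -28, -62, 0],
    [30, 0, -28, -64, 0],
  ],
)

```text
clock: 9.05
eef_pos: [442.3, -96.8, 246.0]
tool_rot: [-3.08, 0.012, -0.148]
force: [-0.1, -0.2, -1.7]
width: 41.1
```

```bash
python3 - <<'E'
from h import *
im,c=shot("wrist","w16")
plan((-6.62,-13.21),[(-100,260),(125,260),(125,183)])
print(ray((360,250),"top",60),ray((390,228),"top",60))
E
```

```text
t 9.05 pos [442.31 -96.83 246.02] rpy [-176.46    0.69   -8.49] F [-0.06 -0.19 -1.74] w 41.11
t 9.1 pos [441.81 -96.8  245.29] rpy [-176.46    0.76   -8.5 ] F [-0.09 -0.15 -2.67] w 41.5
(-100, 260) rows delta [-1.62  5.02 -1.41]
(125, 260) rows delta [ -7.56 229.57 -15.22]
(125, 183) rows delta [ -6.54 234.33  61.62]
[ 452.66 -346.42   60.  ] [ 511.17 -429.18   60.  ]
```

View pics/w16.png

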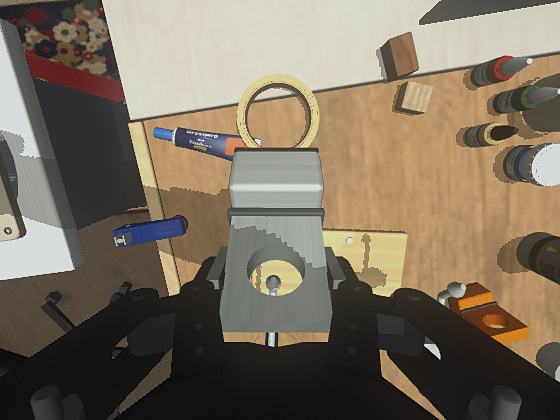

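send_rows(
  commands=[
    [30, -1, 46, -4, 0],
    [30, -3, 92, -7, 0],
    [30, -5, 138, -10, 0],
    [30, -6, 184, -13, 0],
    [30, -8, 230, -15, 0],
  ],
)

```text
clock: 9.6
eef_pos: [398.9, -325.0, 245.1]
tool_rot: [-3.079, 0.014, -0.148]
force: [0.8, 0.1, -1.4]
width: 41.3
```

```bash
python3 - <<'E'
from h import *
plan((-6.62,-13.21),[(125,183),(110,183),(95,183),(80,183),(74,183)])
E
```

```text
t 9.6 pos [ 398.95 -324.97  245.06] rpy [-176.41    0.83   -8.51] F [ 0.76  0.14 -1.45] w 41.29
(125, 183) rows delta [ 2.17  2.8  75.6 ]
(110, 183) rows delta [  2.57 -12.17  76.54]
(95, 183) rows delta [  2.96 -27.14  77.47]
(80, 183) rows delta [  3.36 -42.11  78.4 ]
(74, 183) rows delta [  3.52 -48.1   78.78]
```

send_rows(
  commands=[
    [30, 2, 3, 35, 0],
    [30, 2, 3, 75, 0],
    [30, 2.5, -12, 76, 0],
    [30, 3, -27, 77, 0],
    [30, 3, -32, 77, 0],
  ],
)

```text
clock: 10.1
eef_pos: [404.9, -295.7, 172.2]
tool_rot: [-3.093, 0.011, -0.15]
force: [-7.1, -19.6, 2.8]
width: 41.1
```

```bash
python3 - <<'E'
from h import *
im,c=shot("wrist","w17")
plan((-6.62,-13.21),[(80,183)])
E
```

```text
t 10.1 pos [ 404.88 -295.67  172.23] rpy [-177.19    0.65   -8.61] F [ -7.08 -19.59   2.76] w 41.08
t 10.15 pos [ 405.3  -294.95  172.6 ] rpy [-177.13    0.61   -8.59] F [ -5.14 -12.63  -0.02] w 41.3
(80, 183) rows delta [  0.47 -15.96   3.92]
```

View pics/w17.png

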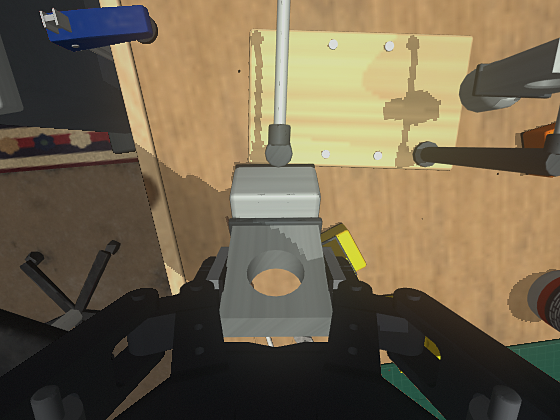

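send_rows(
  commands=[
    [30, 0, -10, 2, 0],
    [30, 0, -16, 3, 0],
    [30, 0, -20, 3, 0],
    [30, 0, -20, 3, 0],
  ],
)

```text
clock: 10.55
eef_pos: [410.4, -281.1, 173.9]
tool_rot: [-3.103, 0.001, -0.152]
force: [-2.4, -11.5, -0.8]
width: 41.2
```

```bash
python3 - <<'E'
from h import *
im,c=shot("wrist","w18")
a=cv2.imread("pics/w18.png")[130:340,200:360]; cv2.imwrite("pics/w18c.png",cv2.resize(a,None,fx=4,fy=2.8571,interpolation=cv2.INTER_CUBIC))
E
```

```text
t 10.55 pos [ 410.36 -281.12  173.93] rpy [-177.82    0.07   -8.7 ] F [ -2.39 -11.53  -0.8 ] w 41.2
```

View pics/w18c.png

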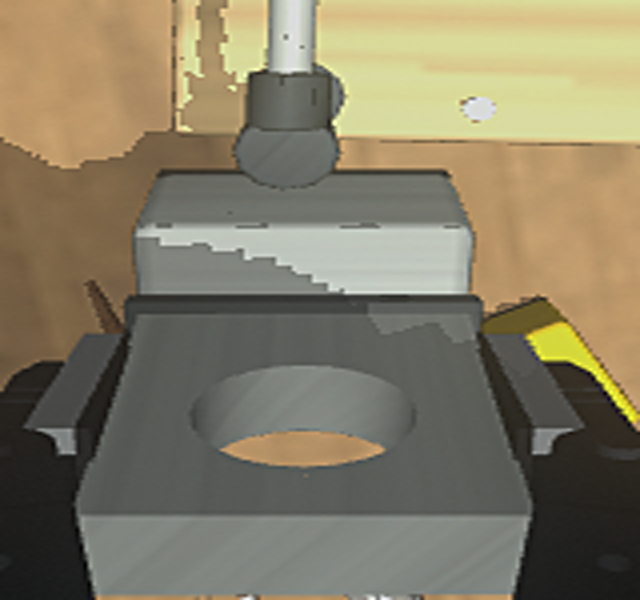

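send_rows(
  commands=[
    [30, 0, -8, 1, 0],
    [30, 0, -12, 1, 0],
    [30, 0, -15, 1, 0],
    [30, 0, -15, 1, 0],
  ],
)

```text
clock: 11.0
eef_pos: [413.8, -271.3, 176.2]
tool_rot: [-3.113, -0.006, -0.153]
force: [-3.0, -11.0, -0.2]
width: 41.7
```

```bash
python3 - <<'E'
from h import *
im,c=shot("wrist","w19")
a=cv2.imread("pics/w19.png")[130:340,200:360]; cv2.imwrite("pics/w19c.png",cv2.resize(a,None,fx=4,fy=2.8571,interpolation=cv2.INTER_CUBIC))
E
```

```text
t 11.0 pos [ 413.84 -271.26  176.2 ] rpy [-178.39   -0.33   -8.76] F [ -2.95 -11.03  -0.2 ] w 41.69
```

View pics/w19c.png

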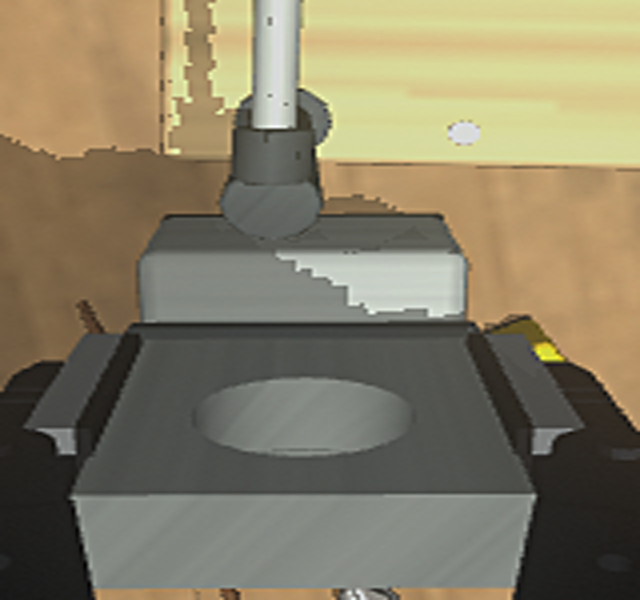

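```bash
python3 - <<'E'
from h import *
e,p=eyew([(-7,21,302.6),(7,21,335.8),(-22,-32,217.5),(-22,-62,205.3)])
E
```

```text
toolyz [ -1.92 -15.32] tilt -0.4903870867086747 hole axis world [0.15 0.99 0.02] elev 1.127244174106066 res [-0.58  0.37  0.97 -0.77]
eye world [ 414.02 -269.83  191.55] stand x 75.9 y 4.2 z 191.6
```

send_rows(
  commands=[
    [30, 0, 8, -5, 0],
    [30, 0, 14, -30, 0],
    [30, 0, 14, -70, 0],
    [30, 0, 14, -78, 0],
  ],
)

```text
clock: 11.45
eef_pos: [412.9, -288.1, 258.5]
tool_rot: [-3.115, -0.013, -0.153]
force: [1.1, -0.4, -2.2]
width: 41.3
```

```bash
python3 - <<'E'
from h import *
go((470,60,252),47.3)
E
```

```text
t 11.45 pos [ 412.87 -288.14  258.48] rpy [-178.5    -0.76   -8.74] F [ 1.13 -0.42 -2.18] w 41.29
tool delta [   3.45 -352.49   15.73]
roll -56.04480942601529
```

send_rows(
  commands=[
    [30, 1, -46, 1, -7],
    [30, 2, -92, 3, -14],
    [30, 2, -138, 5, -21],
    [30, 3, -184, 7, -28],
    [30, 3, -230, 9, -35],
  ],
)

```text
clock: 11.95
eef_pos: [450.5, -58.2, 256.1]
tool_rot: [-3.127, -0.027, 0.464]
force: [1.3, 0.0, -1.6]
width: 41.1
```

```bash
python3 - <<'E'
from h import *
go((470,60,252),47.3)
E
```

```text
t 11.95 pos [450.5  -58.17 256.12] rpy [-179.18   -1.53   26.61] F [ 1.33  0.   -1.61] w 41.09
tool delta [ 70.23 -96.82   7.39]
roll -20.689131636242365
```

send_rows(
  commands=[
    [30, 28, -38, 3, -8],
    [30, 56, -77, 6, -16],
    [30, 70, -97, 7, -21],
    [30, 70, -97, 7, -21],
    [30, 70, -97, 7, -21],
  ],
)

```text
clock: 12.45
eef_pos: [469.1, 60.1, 252.5]
tool_rot: [-3.138, -0.029, 0.832]
force: [-0.9, -0.8, -1.8]
width: 41.6
```

```bash
python3 - <<'E'
from h import *
im,c=shot("wrist","w20")
E
```

```text
t 12.45 pos [469.1   60.13 252.54] rpy [-179.77   -1.68   47.66] F [-0.93 -0.8  -1.78] w 41.56
```

View pics/w20.png

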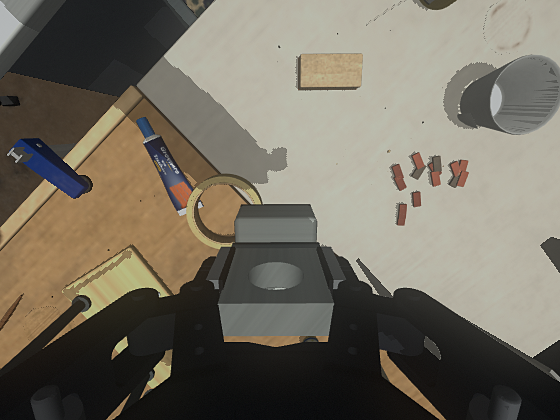

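```bash
python3 - <<'E'
from h import *
a=cv2.imread("pics/w20.png")[40:100,285:375]; cv2.imwrite("pics/w20c.png",cv2.resize(a,None,fx=8,fy=8,interpolation=cv2.INTER_CUBIC))
E
```

View pics/w20c.png

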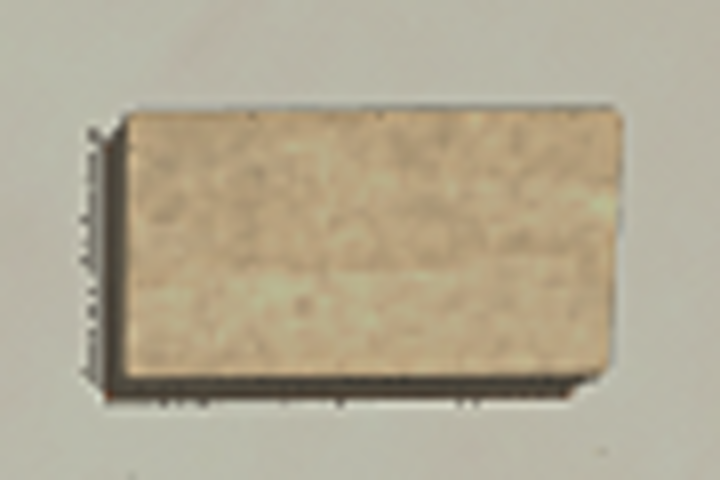

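```bash
python3 - <<'E'
from h import *
for p in [(600,450,10),(600,520,10),(550,500,10),(600,560,10),(500,560,10),(700,400,10),(700,300,10),(700,200,10),(700,120,10)]: print(p,proj(p,"top"),proj(p,"scene"))
c=cam("w20")
P=np.array([ray((285+a/8,40+b/8),"wrist",22,c) for a,b in [(127,110),(622,110),(608,375),(127,375)]]); print(P,P.mean(0),[np.linalg.norm(P[i]-P[i-1]) for i in range(4)])
Q=[ray((285+a/8,40+b/8),"wrist",0,c) for a,b in [(105,400),(572,400)]]; print('bottom edge z0',Q)
a=cv2.imread("pics/scene0.png")[230:420,0:260]; cv2.imwrite("pics/sc0l.png",cv2.resize(a,None,fx=3,fy=3,interpolation=cv2.INTER_CUBIC))
E
```

```text
(600, 450, 10) [ 73.39 200.08] [119.74 421.72]
(600, 520, 10) [ 48.59 200.21] [ 90.83 456.32]
(550, 500, 10) [ 54.43 217.74] [117.26 463.08]
(600, 560, 10) [ 34.42 200.28] [ 72.92 477.74]
(500, 560, 10) [ 31.65 235.64] [109.94 515.86]
(700, 400, 10) [ 93.13 165.49] [105.89 371.27]
(700, 300, 10) [128.11 165.31] [140.9  333.47]
(700, 200, 10) [163.08 165.14] [171.89 300.01]
(700, 120, 10) [191.04 165.  ] [194.23 275.89]
[[383.25 185.95  22.  ]
 [429.1  237.01  22.  ]
 [454.75 214.52  22.  ]
 [408.86 163.68  22.  ]] [418.99 200.29  22.  ] [np.float64(33.93111591426017), np.float64(68.619964063881), np.float64(34.11643147187656), np.float64(68.49321463666216)]
bottom edge z0 [array([408.74, 162.65,   0.  ]), array([456.14, 215.12,   0.  ])]
```

View pics/sc0l.png

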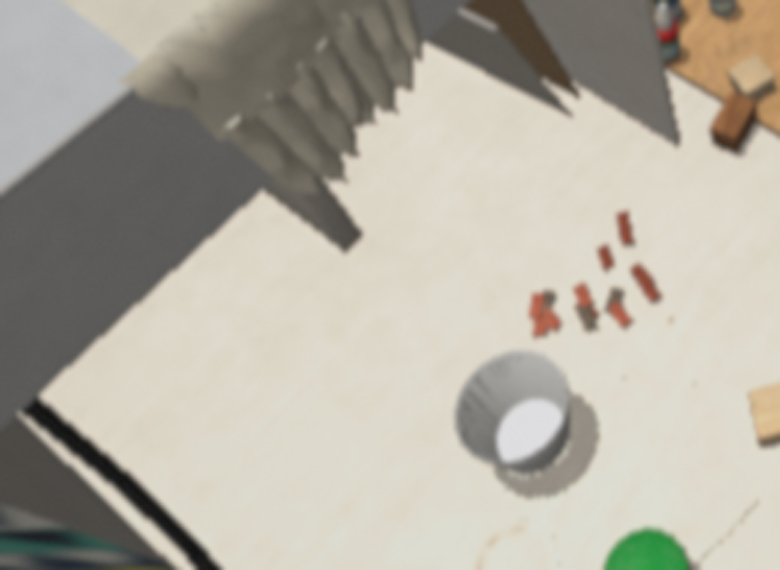

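```bash
python3 - <<'E'
from h import *
a=cv2.imread("pics/w20.png")[190:350,200:360]; cv2.imwrite("pics/w20d.png",cv2.resize(a,None,fx=4,fy=3.75,interpolation=cv2.INTER_CUBIC))
E
```

```text
(no output)
```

View pics/w20d.png

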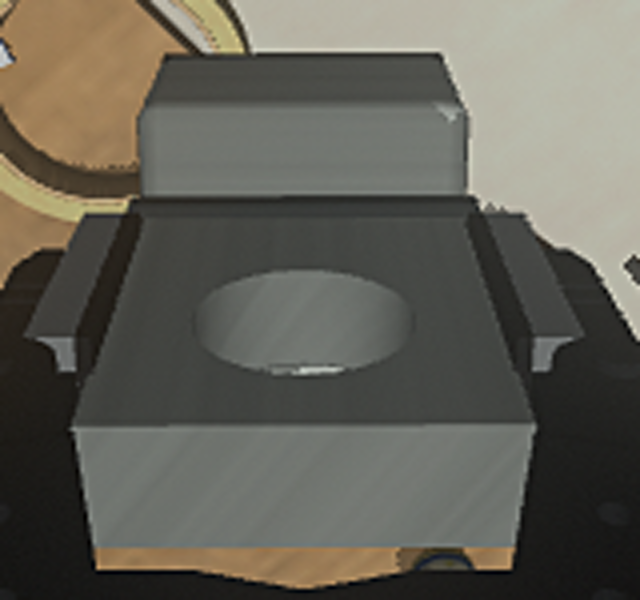

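```bash
python3 - <<'E'
from h import *
e,p=eyew([(-7,21,303.6),(7,21,336.1),(-22,-32,217.2),(-22,-62,204.7)])
s,R=st(); f=np.array([0,p[0]-62*np.sin(p[2]),p[1]+62*np.cos(p[2])]); foot=s['eef_pos']+R@f
print('foot tool',f,'world',foot,'tool z',R[:,2],'tool x',R[:,0])
for z in (60,27,22): print(z,R.T@(np.array([418.3,200.3,z])-foot))
E
```

```text
toolyz [ -1.52 -14.77] tilt 0.2255201518608056 hole axis world [-0.74  0.67  0.01] elev 0.43725722546724866 res [-0.67  0.43  1.1  -0.88]
eye world [467.79  59.75 267.29] stand x -258.1 y -0.2 z 267.3
t 12.5 pos [469.16  59.08 252.53] rpy [-179.79   -1.67   47.53] F [-0.91 -0.98 -2.48] w 41.08
foot tool [ 0.   -1.76 47.23] world [468.66  61.4  205.32] tool z [ 0.02  0.02 -1.  ] tool x [0.67 0.74 0.03]
60 [  64.21 -130.38  147.73]
27 [  63.25 -130.26  180.72]
22 [  63.11 -130.24  185.72]
```

send_rows(
  commands=[
    [30, 20, -42, 2, 0],
    [30, 40, -84, 4, 0],
    [30, 62, -127, 20, 0],
    [30, 64, -130, 60, 0],
    [30, 64, -130, 100, 0],
  ],
)

```text
clock: 13.0
eef_pos: [418.5, 197.6, 154.9]
tool_rot: [-3.139, -0.032, 0.831]
force: [0.4, -0.1, -3.2]
width: 41.1
```

```bash
cat >> h.py <<'E'
def fdel(f,tg):
    s,R=st(); foot=s['eef_pos']+R@np.array(f); print('foot',foot)
    for t in tg: print(t,R.T@(np.array(t)-foot))
E
python3 - <<'E'
from h import *
fdel([0,-1.8,47.2],[(418.3,200.3,40),(418.3,200.3,24)])
E
```

```text
t 13.0 pos [418.52 197.56 154.85] rpy [-179.86   -1.85   47.61] F [ 0.38 -0.12 -3.22] w 41.05
foot [418.13 199.98 107.68]
(418.3, 200.3, 40) [-1.83  0.08 67.66]
(418.3, 200.3, 24) [-2.34  0.12 83.65]
```

send_rows(
  commands=[
    [30, -1, 0, 30, 0],
    [30, -2, 0, 60, 0],
    [30, -2, 0, 68, 0],
    [30, -2, 0, 68, 0],
  ],
)

```text
clock: 13.4
eef_pos: [418.5, 196.2, 86.3]
tool_rot: [-3.139, -0.03, 0.828]
force: [-0.4, 0.6, -1.9]
width: 41.1
```

```bash
python3 - <<'E'
from h import *
im,c=shot("wrist","w21"); shot("scene","s21"); shot("top","t21")
a=cv2.imread("pics/s21.png")[300:420,200:360]; cv2.imwrite("pics/s21c.png",cv2.resize(a,None,fx=5,fy=5,interpolation=cv2.INTER_CUBIC))
fdel([0,-1.8,47.2],[(418.3,200.3,24),(418.3,200.3,21)])
E
```

```text
t 13.4 pos [418.47 196.25  86.29] rpy [-179.85   -1.7    47.46] F [-0.42  0.56 -1.88] w 41.12
t 13.45 pos [419.14 196.83  87.26] rpy [-179.89   -1.83   47.49] F [ 0.55 -0.64 -2.22] w 41.2
t 13.5 pos [419.57 197.38  87.88] rpy [-179.92   -1.93   47.52] F [ 0.4   0.07 -1.94] w 41.23
t 13.55 pos [419.71 197.7   88.17] rpy [-179.93   -1.98   47.54] F [-0.19  0.85 -1.69] w 41.37
foot [419.44 200.15  41.  ]
(418.3, 200.3, 24) [-1.25 -0.92 16.97]
(418.3, 200.3, 21) [-1.35 -0.92 19.97]
```

View pics/w21.png

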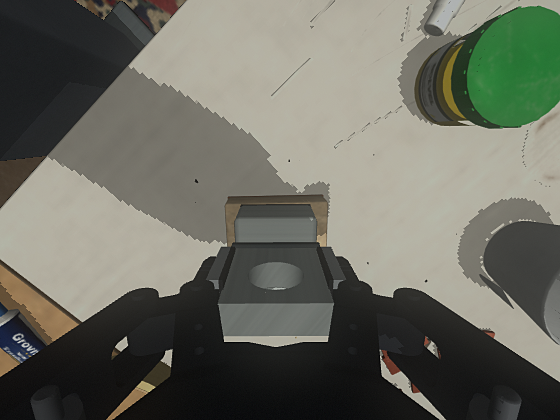

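View pics/s21c.png

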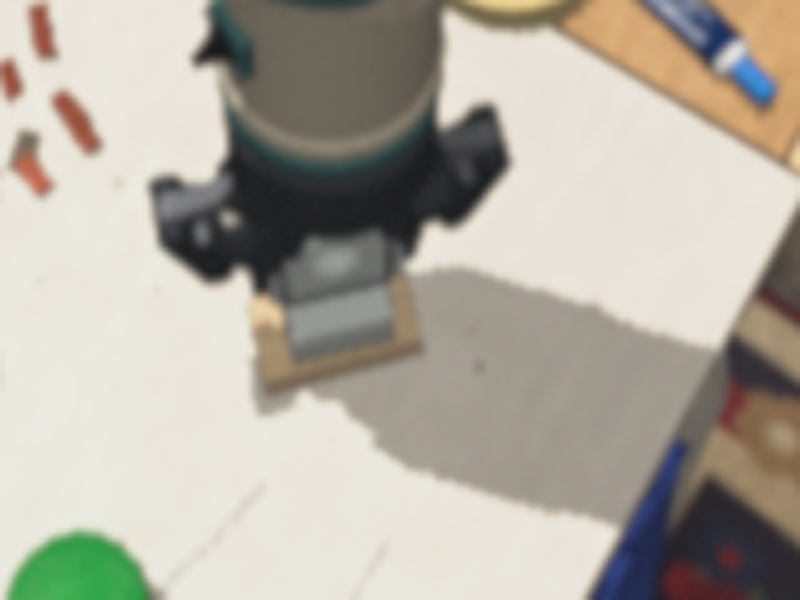

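```bash
python3 - <<'E'
from h import *
a=cv2.imread("pics/w21.png")[180:350,195:360]; cv2.imwrite("pics/w21c.png",cv2.resize(a,None,fx=4.8,fy=3.5,interpolation=cv2.INTER_CUBIC))
a=cv2.imread("pics/t21.png")[220:300,110:210]; cv2.imwrite("pics/t21c.png",cv2.resize(a,None,fx=7,fy=7,interpolation=cv2.INTER_CUBIC))
c=cam("w21"); print(ray((277,197),"wrist",22,c),ray((227,197),"wrist",22,c),ray((328,197),"wrist",22,c))
E
```

```text
[403.21 215.07  22.  ] [380.67 190.79  22.  ] [426.42 240.08  22.  ]
```

View pics/w21c.png

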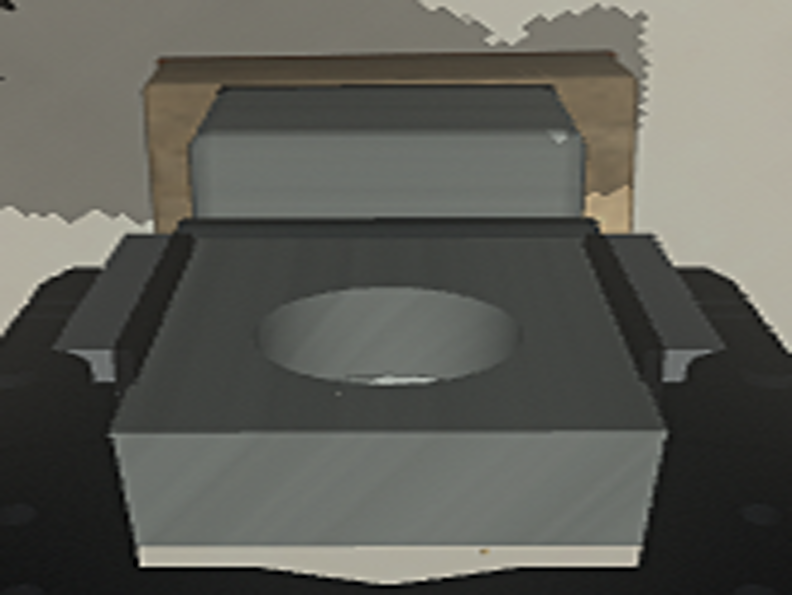

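View pics/t21c.png

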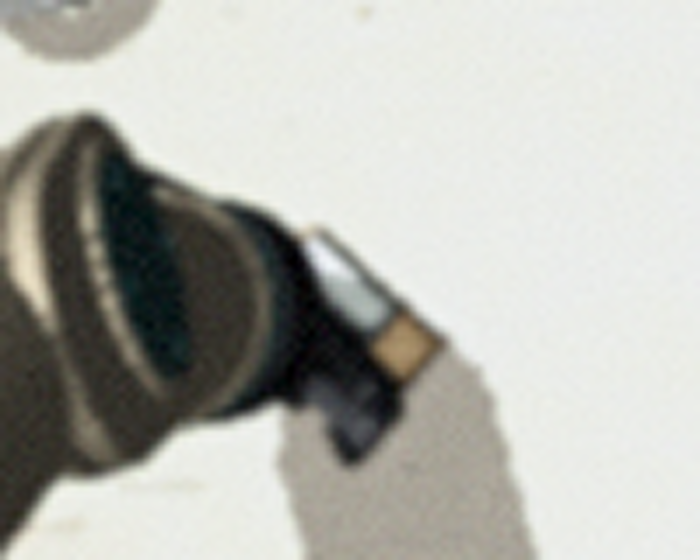

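```bash
python3 - <<'E'
from h import *
c=cam("w21"); a=ray((195+147/4.8,204.1),"wrist",22,c); b=ray((195+636/4.8,204.1),"wrist",22,c); print(a,b,np.linalg.norm(b-a))
m=(a+b)/2; u=(b-a)/np.linalg.norm(b-a); n=np.array([u[1],-u[0],0]); print('center',m+17*n, 'yaw',np.degrees(np.arctan2(u[1],u[0])))
bt=ray((277,197),"wrist",0,c); print('bottom edge',bt)
E
```

```text
[383.48 186.7   22.  ] [429.96 236.7   22.  ] 68.25728594509444
center [419.17 200.13  22.  ] yaw 47.08857929438384
bottom edge [407.35 212.3    0.  ]
```

send_rows(
  commands=[
    [30, 0, 0, 8, 0],
    [30, 0, 0, 15, 0],
    [30, -0.5, 0, 17, 0],
    [30, -0.5, 0, 17, 0],
    [30, -0.5, 0, 17, 0],
  ],
)

```text
clock: 14.05
eef_pos: [420.1, 198.1, 71.5]
tool_rot: [-3.141, -0.035, 0.83]
force: [0.2, 0.8, 3.1]
width: 41.3
```

```bash
python3 - <<'E'
from h import *
fdel([0,-1.8,47.2],[(419.2,200.2,22)])
E
```

```text
t 14.05 pos [420.08 198.11  71.47] rpy [-179.94   -2.03   47.56] F [0.25 0.82 3.06] w 41.26
foot [419.84 200.59  24.3 ]
(419.2, 200.2, 22) [-0.8  -0.21  2.28]
```

send_rows(
  commands=[
    [30, 0, 0, 1.5, 0],
    [42, 0, 0, 1, 0],
    [45, 0, 0, 1, 0],
    [50, 0, 0, 0, 0],
    [55, 0, 0, 0, 0],
  ],
)

```text
clock: 14.55
eef_pos: [420.0, 198.0, 71.4]
tool_rot: [-3.141, -0.035, 0.83]
force: [0.5, -1.0, 0.7]
width: 55.2
```

```bash
python3 - <<'E'
from h import *
im,c=shot("wrist","w22")
E
```

```text
t 14.55 pos [420.   197.98  71.38] rpy [-179.94   -2.01   47.55] F [ 0.49 -0.95  0.66] w 55.22
```

View pics/w22.png

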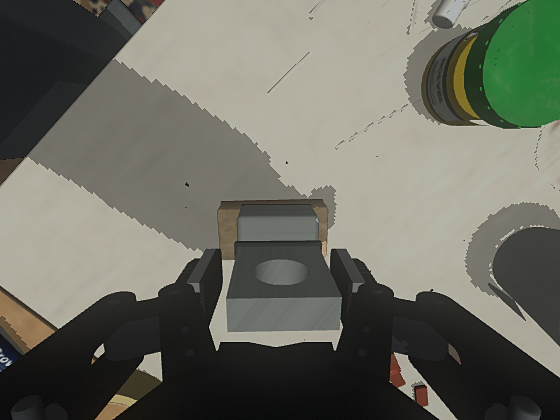

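send_rows(
  commands=[
    [70, 0, 0, 0, 0],
    [80, 0, 0, -10, 0],
    [80, 0, 0, -40, 0],
    [80, 0, 0, -85, 0],
    [80, 0, 0, -125, 0],
  ],
)

```text
clock: 15.1
eef_pos: [416.8, 194.3, 198.3]
tool_rot: [-3.14, -0.035, 0.83]
force: [0.7, 0.7, 0.6]
width: 79.8
```

```bash
python3 - <<'E'
from h import *
shot("wrist","w23")
go((470,150,230),47.5)
a=cv2.imread("pics/w23.png")[150:350,190:370]; cv2.imwrite("pics/w23c.png",cv2.resize(a,None,fx=4,fy=3,interpolation=cv2.INTER_CUBIC))
E
```

```text
t 15.1 pos [416.76 194.3  198.28] rpy [-179.93   -1.99   47.53] F [0.67 0.74 0.55] w 79.82
t 15.15 pos [419.77 195.41 203.62] rpy [179.89  -2.54  47.5 ] F [1.11 0.64 3.69] w 79.96
tool delta [  1.62  67.77 -26.2 ]
roll 4.128727491092832e-05
```

View pics/w23.png

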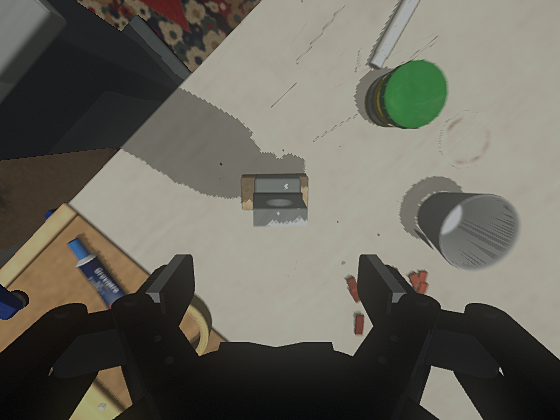

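send_rows(
  commands=[
    [80, 1, 20, -20, 0],
    [80, 1, 50, -26, 0],
    [80, 1, 75, -26, 0],
    [80, 1, 75, -26, 0],
    [80, 1, 75, -26, 0],
  ],
)

```text
clock: 15.65
eef_pos: [474.6, 144.3, 230.0]
tool_rot: [3.14, -0.044, 0.828]
force: [-1.6, -0.7, -0.6]
width: 80.2
```

```bash
python3 - <<'E'
from h import *
shot("wrist","w24")
a=cv2.imread("pics/w24.png")[60:200,200:360]; cv2.imwrite("pics/w24c.png",cv2.resize(a,None,fx=5,fy=4.2857,interpolation=cv2.INTER_CUBIC))
E
```

```text
t 15.65 pos [474.6  144.28 230.04] rpy [179.91  -2.53  47.43] F [-1.55 -0.75 -0.61] w 80.17
```

View pics/w24c.png

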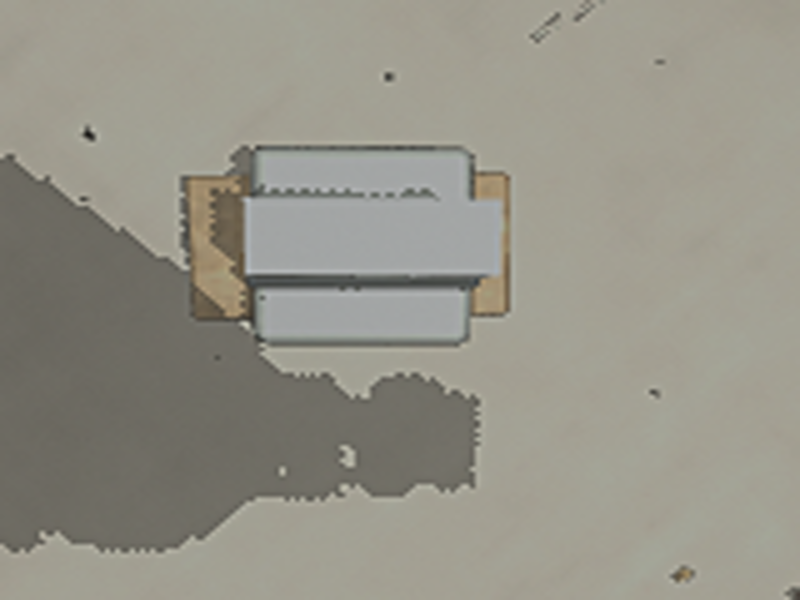

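```bash
python3 - <<'E'
from h import *
c=cam("w24"); f=lambda a,b,z:ray((200+a/5,60+b/4.2857),"wrist",z,c)
B=np.array([f(*p,22) for p in [(188,176),(507,173),(509,316),(192,319)]]); W=np.array([f(*p,52) for p in [(253,147),(472,147),(469,345),(258,345)]])
print(B.mean(0),W.mean(0)); d=(W.mean(0)-B.mean(0))[:2]; u=np.array([np.cos(np.radians(47.3)),np.sin(np.radians(47.3))]); print('along long',d@u,'short',d@[u[1],-u[0]])
print([np.linalg.norm(W[i]-W[i-1]) for i in range(4)],[np.linalg.norm(B[i]-B[i-1]) for i in range(4)])
E
python3 - <<'E'
from h import *
shot("scene","s24"); shot("top","t24")
a=cv2.imread("pics/s24.png")[320:400,220:320]; cv2.imwrite("pics/s24c.png",cv2.resize(a,None,fx=7,fy=7,interpolation=cv2.INTER_CUBIC))
E
```

```text
[418.99 200.4   22.  ] [421.18 200.99  52.  ]
along long 1.9189218231090446 short 1.2092319004572694
[np.float64(43.36555733269202), np.float64(42.36085676030206), np.float64(43.62971211197982), np.float64(42.4613529690032)] [np.float64(34.34047089811173), np.float64(68.06911699916408), np.float64(34.627631727615274), np.float64(69.60805866164579)]
t 15.7 pos [474.09 144.93 229.87] rpy [179.94  -2.51  47.51] F [-0.12  0.21 -0.51] w 80.15
t 15.75 pos [473.92 145.26 229.76] rpy [179.95  -2.51  47.56] F [-0.23  0.31 -0.41] w 80.35
```

View pics/s24c.png

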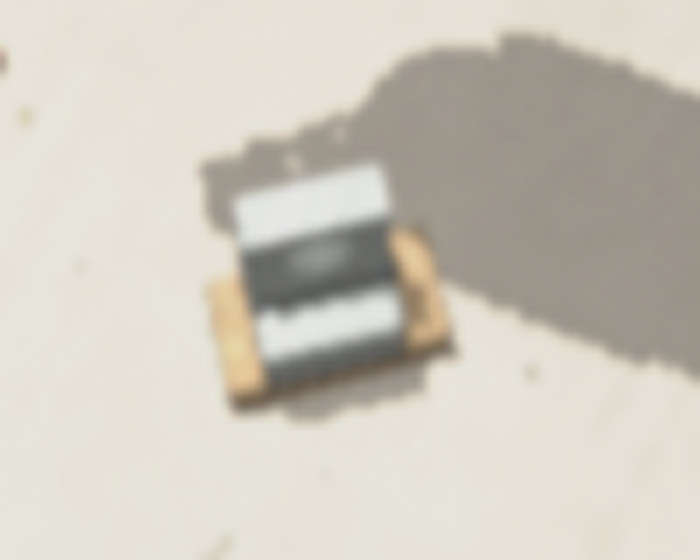

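View pics/t24.png

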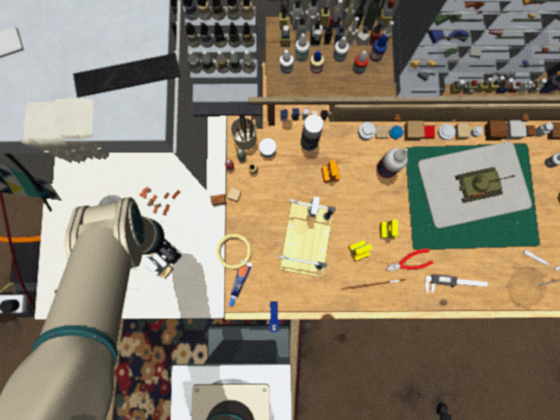

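```bash
python3 -c "
from cell import ctrl
print(ctrl.finish_job())"
```

```text
the job is handed in; nothing more can be done
None
```

The square weight is off its hook and standing upright on the wooden block. I handed the job in at about 15.8 s, with the arm clear and touching nothing.

**How it was done:** The moves allow no tool tilt. I gripped the eye plate, raised it, and pushed the weight against its own post until it had pivoted about 36° in the jaws. I then backed the eye along the slope and over the barb, with no contact force visible in the readings. Pushing it against the back of the post stood it upright again, to about 1°. I then set it down and released it.

**Last checks:**
- **Position:** the weight is about 2 mm off centre along the block's long side and about 1 mm off along the short side. It shifted slightly on release.
- **Block:** measured at (419, 200) before and after, so it has not moved.
- **Round weight:** still on its hook, and the orange and yellow look-alikes were not touched.
- **Forces:** the highest wrist force I read was about 25 N.

**What disagreed:** The block measures about 68 x 34 x 22 mm in every camera view, not the listed 61 x 78 x 22 mm. It was the only wooden block in front of the booth that I could find. Its 22 mm height matches, and it shows a thin reddish-brown line along its underside, so I took it to be the one meant. Because it is narrower than listed, the 44 mm weight overhangs it by about 5 mm on each long side.

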